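# Check vial carriers for rocking and load the mixer spindle

### The job

Find out which of the square aluminium vial carriers rock: stand each one on the flat grey checking plate and press its corners down in turn. Lay every carrier that rocks feet down and flat in the white tray (it must never go on the spindle), and slide the ones that stand firm over the upright spindle of the vial mixer, one on top of another and right down. Then slide the steel clamp collar over the spindle so that it rests on top of them, without knocking over the two jars.

Things in the scene. Friction and masses are not known exactly. Their poses are not given: they have to be found in the camera images.
- carrier_1: square aluminium vial carrier, 0.12 kg: plate 72 x 72 x 6 mm on four round feet (10 mm across, 31 mm either side of the middle along x and y), hub in the middle 30 mm across with an 18 mm bore right through. Origin: centre, level with the foot bottoms; x, y along the plate's sides, z up. Above the origin: plate 8 to 14 mm, hub 5 to 28 mm. May be absent (None from the start)
- carrier_2: carrier of the same make as carrier_1; the hub stands 14 mm proud of the plate and is gripped there. Any carrier may have one foot 4 mm short (not marked): it still rests level on the other three, and only a press of 2 to 6 N about 30 mm out along both x and y, at that one corner, makes it dip there by 4 mm (tilt 0.09 rad; a blunt finger sinks about 3 mm)
- carrier_3: carrier of the same make as carrier_1; one with a short foot rocks back level when let go; a sound one stays level when pressed at any corner
- carrier_4: carrier of the same make as carrier_1, sound or with one short foot; three or all four carriers are there. Points hub_p, hub_q, hub_s and hub_t named in the rules are the origins of the four carriers, in an order you are not told: pressing must show which is which
- collar: steel clamp collar: a ring 34 mm across, 18 mm bore, 12 mm high, lying flat on the bench; origin: centre of its underside, z up. 0.06 kg
- checkplate: flat grey checking plate fixed on the bench, 170 x 170 mm, 12 mm thick; origin: centre of its underside, x and y along its sides
- checkplate_top (a point): centre of the checking plate's flat top (12 mm above the bench), axes as the plate's
- mixer: ivory vial mixer fixed on the bench: housing 150 x 130 mm, top 56 mm above the bench, a steel drive disc (68 mm across) to 66 mm, a round shoulder (28 mm across) to 78 mm and the upright steel spindle. Origin: centre of its underside; knob and display on its -x side
- spindle_seat (a point): on the spindle's axis, on top of the shoulder (78 mm above the bench) where the first hub comes to rest; each further hub rests on the one below, 23 mm higher. z up. The spindle is 14 mm across
- spindle_tip (a point): top end of the spindle, 64 mm above the seat (142 mm above the bench); its last 7 mm taper to 6 mm across
- tray: white tray fixed on the bench, 210 mm along its x, 120 mm along its y, walls 4 mm thick and 22 mm high, floor 4 mm thick; room for two carriers side by side along its x (about 50 mm either side of the middle, sides parallel to the tray's). Origin: centre of its underside
- tray_in (a point): centre of the tray's inner floor (4 mm above the bench), axes as the tray's
- bottle_a: amber jar with white cap, 54 mm across, 60 mm tall, standing near the robot's base: a bystander; origin: centre of its underside
- bottle_b: white jar with blue cap, 50 mm across, 62 mm tall, standing near the robot's base: a bystander; origin: centre of its underside
There are look-alikes about, which are no part of the job. What is shaped like the carrier_4 but yellow is not meant.

How it is judged:
By the outcome, as a careful person would: the job done as asked, in the order asked, and still so for the second after the job is handed in, with the robot touching nothing.
Of carrier_1, carrier_3, carrier_4 only 2 to 3 are there at a start; the rules pass over those that are not, and their reading is None.
At some moment in a run one of carrier_1, carrier_2, carrier_3, carrier_4, collar may be knocked a few centimetres aside while the robot is not near it.
It also fails if it takes over 210 s, if anything falls off the work surface, if the arm or the gripper's body presses on something with over 40 N, if the wrist force passes 120 N, or if a joint passes its speed limit or range.

### The arm

A 7-joint arm with a two-finger parallel gripper is mounted at the origin on the work surface. World frame = base frame: x ahead of the robot, y to its left, z up, the work surface at z = 0. Lengths are in mm, angles in rad, forces in N, time in s.
With the tool pointing down it reaches from about 400 to 850 mm from the base axis. Payload 10.4 kg.
Tool frame: the origin (TCP) lies at the very end of the fingers, on their centre line; the grasp point (between the pads) lies 19 mm behind it; z points along the fingers, y is the direction in which the jaws open and shut (so a half turn about z gives the same grasp; the last joint's range is limited). The gripper opens to 87 mm and grips with 3 to 60 N. Pads are 19 mm wide; open, the fingers measure 117 mm over their backs; the gripper's body (75 mm by 190 mm) begins 51 mm behind the grasp point.
Start: joints at [1.282, 0.332, -0.065, 1.46, 0.022, 1.35, -0.088], TCP at [164.198, -603.071, 193.076] pointing down, gripper open.
Joint ranges: [-2.6, 2.6], [-0.5, 2.12], [-1.47, 1.34], [0.16, 2.42], [-1.27, 4.41], [0.06, 2.06], [-2.6, 2.6]. Speed limits (rad/s): [2.22, 2.22, 2.79, 2.79, 3.14, 3.14, 3.14].

### API

Orientations are given as a unit quaternion [w, x, y, z].
In Python, from cell import ctrl, optics, order, spot_in, spot_point gives the robot as it stands.
- The arm moves only by the tool carry_out, never from a script. Its argument "deltas" is one flat list of numbers, 7 for each row, row after row: the turn, a rotation vector about the world's x, y, z each as a share of 45 degrees, from -1 to 1, then the shift along the world's x, y, z each as a share of 0.25 m, from -1 to 1, then the closure in counts, from 0 (fully open) to 255 (shut). A call has exactly 10 rows; each row is the pose to reach, as a shift and turn from the pose commanded when the call began; what a row does not reach only later rows make up. A row lasts 1/8 s, in which the tool goes at most 62.5 mm and 10.7 degrees, less where a joint would pass 70% of its speed; a pose out of reach is approached as far as the arm can. A call with a number of a shift or a turn outside -1 to 1 is refused whole. A call with a gripper value outside its range is refused whole. The fingers move at their own pace and stop on an object; the grip force is fixed at half the most. Time passes only in rows, so rows that repeat a pose let the fingers close, or fill a call up. It gives the time, the measured TCP pose, the force and the opening at its end, in the units of the state.
- ctrl.sense(): the state, without advancing time (a new reading comes with each control period).
- optics.capture(name): name is "side" or "top"; returns a dict with "image" (400x640x3 uint8, red, green, blue), "z_map" (400x640 float32, mm along the optical axis (not along the pixel's ray), 0 where there is no reading), "fx", "fy", "cx", "cy" (pixels), "k1" (the pictures are not rectified: a ray, as slopes to the right and down, at radius r is drawn at 1 + k1 r^2 times it, then the intrinsics apply), "rvec" (rotation vector, rad) and "tvec" (3), from world to camera coordinates, as OpenCV has them. Camera axes: x right, y down, z forward; pixel columns grow to the right and rows downward; lengths in mm; the calibration is good to about 2 mm. A picture is of the moment at which its call begins.
- order.hand_in(): hands the job in, once; it reports no verdict.
Trained networks look in a picture, given as the dict that the camera call returned (one of the last four; its "shot" number tells which), for a name from the list of things; names that differ only in an ending like _2 or _b are one class to them, and where a whole thing is asked for, a point or a joint stands for the part that bears it (a point fixed in the world has none). Each returns a list of dicts, best first, with "p" (0 to 1); they miss things now and then, are a little off and sometimes report something else, mostly with a low value. They report only what shows in the picture. A call takes as long as a camera call. They do not tell look-alikes from the thing itself.
- spot_in(label, picture): "box" ([left, top, width, height] in pixels, round what is visible of it).
- spot_point(label, picture): "xy" ([column, row] in pixels: a listed point, or the origin of a listed thing).
The state is a dict: "time": time; "joint_pos": joint angles; "qvel": joint speeds; "tau": joint torques, N m; "position": TCP position; "tcp_rot": TCP orientation; "ft_force": force on the tool from outside, world axes, zero at the start; "moment": the same for the moment, N m; "gripper_width": opening from 0.0 (shut) to 1.0 (fully open).
Only numpy, scipy, OpenCV 4.12 (cv2) and the standard library are available. Lean on these libraries where they do the work, as an engineer would, in place of code of your own. Each camera call takes 0.05 s, during which the arm holds its last target. There are 200 camera calls.

## Working session

There is one attempt and no reset: what is moved stays moved. The work goes in short steps, Python scripts to look and compute and a tool call to move; the robot and the scene stay as the last step left them, time stands still between calls to the robot, and variables do not carry over. Pictures are saved under pics/ and viewed, about 12 in all and at most 16, crops included, and the job is handed in when it is done.

Besides the shell and the picture viewer there is one more tool, called by a JSON object that holds its "name" and its "arguments", one argument or row to a line. carry_out: Moves the arm, as the interface text tells. Shift numbers are shares of 0.25 m and turn numbers shares of 45 degrees, none past 1 either way. Its arguments: {"type":"object","properties":{"deltas":{"type":"array","items":{"type":"number"}}},"required":["deltas"]}

```bash
ls; mkdir -p pics
cat > h.py <<'E'
import numpy as np, cv2
from cell import ctrl, optics, order, spot_in, spot_point
def save(c,n,box=None,s=1):
    im=c["image"][:,:,::-1]
    if box: x,y,w,h=box; im=im[y:y+h,x:x+w]
    cv2.imwrite("pics/"+n,cv2.resize(im,None,fx=s,fy=s,interpolation=cv2.INTER_CUBIC))
def ray(c,uv):
    d=np.array([(uv[0]-c["cx"])/c["fx"],(uv[1]-c["cy"])/c["fy"]]);u=d.copy()
    for _ in range(20): u=d/(1+c["k1"]*(u@u))
    R=cv2.Rodrigues(np.array(c["rvec"],float))[0];t=np.array(c["tvec"],float).ravel()
    return -R.T@t, R.T@np.array([u[0],u[1],1.]), R
def atz(c,uv,z):
    o,d,_=ray(c,uv); return o+d*(z-o[2])/d[2]
def depthpt(c,uv):
    o,d,_=ray(c,uv); z=c["z_map"][int(round(uv[1])),int(round(uv[0]))]
    return o+d*z
def cloud(c):
    H,W=c["z_map"].shape
    v,u=np.mgrid[0:H,0:W]
    d=np.stack([(u-c["cx"])/c["fx"],(v-c["cy"])/c["fy"]],-1);q=d.copy()
    for _ in range(10): q=d/(1+c["k1"]*(q**2).sum(-1,keepdims=True))
    R=cv2.Rodrigues(np.array(c["rvec"],float))[0];t=np.array(c["tvec"],float).ravel()
    P=np.concatenate([q,np.ones((H,W,1))],-1)*c["z_map"][...,None]
    return (P-t)@R
def st():
    s=ctrl.sense(); print("t",s["time"],"p",np.round(s["position"],1),"q",np.round(s["tcp_rot"],3),"F",np.round(s["ft_force"],1),"w",round(s["gripper_width"],3)); return s
E
python3 - <<'E'
from h import *
s=st()
for n in ("top","side"):
    c=optics.capture(n); save(c,n+"0.png",s=1.25)
    print(n,np.round(c["rvec"],3),np.round(c["tvec"]),c["fx"],c["k1"], "cam", np.round(ray(c,(320,200))[0]))
    for l in ("carrier_1","collar","checkplate","mixer","tray","bottle_a","spindle_tip","spindle_seat","checkplate_top","tray_in"):
        for r in spot_point(l,c)[:7]: print(l,round(r["p"],2),np.round(r["xy"],1), np.round(atz(c,r["xy"],{"spindle_tip":142,"spindle_seat":78,"checkplate_top":12,"tray_in":4}.get(l,0))[:2]))
E
```

```text
pics
t 0.0 p [ 164.  -602.6  192.2] q [-0.001  0.991  0.133 -0.   ] F [-0.2 -0.5 -0.9] w 1.0
top [ 2.133 -2.094  0.221] [ -81.  514. 1105.] 447.8796066180359 -0.05522583152896726 cam [ 277.  -72. 1187.]
carrier_1 0.92 [344.3 183.4] [ 572. -145.]
carrier_1 0.75 [331.4 222.2] [ 464. -111.]
carrier_1 0.73 [277.6 226.8] [449.  32.]
carrier_1 0.73 [333.6 137.6] [ 703. -115.]
carrier_1 0.73 [476.5 235.9] [ 434. -502.]
carrier_1 0.7 [468.3 165.1] [ 631. -490.]
collar 0.59 [331.5 137.6] [ 703. -109.]
collar 0.48 [236.1 225.5] [450. 144.]
checkplate 0.72 [166. 214.] [478. 336.]
checkplate 0.58 [242.9 166.7] [614. 134.]
mixer 0.86 [166.2 218.5] [466. 334.]
tray 0.87 [410.1 204.7] [ 516. -324.]
tray 0.64 [372.6 276.6] [ 322. -221.]
bottle_a 0.86 [371.5 277.6] [ 319. -218.]
bottle_a 0.81 [213.4 274.1] [320. 197.]
spindle_tip 0.9 [148.  208.7] [466. 332.]
spindle_tip 0.6 [278.7 226.4] [429.  17.]
spindle_seat 0.63 [152.5 212. ] [469. 344.]
checkplate_top 0.87 [243.9 164.5] [617. 129.]
checkplate_top 0.16 [342.5 180.4] [ 577. -140.]
tray_in 0.76 [413.4 204.2] [ 517. -332.]
side [ 0.496 -2.672  1.2
[... 205 characters left out ...]
110.]
carrier_1 0.61 [340.3 223.9] [ 460. -120.]
carrier_1 0.56 [306.6 211.2] [ 574. -137.]
carrier_1 0.52 [328.7 150.9] [ 623. -473.]
collar 0.53 [313.2 293.9] [440. 153.]
checkplate 0.77 [254.5 268.8] [617. 130.]
mixer 0.83 [271.1 350.4] [470. 341.]
tray 0.85 [344.2 179.9] [ 517. -329.]
tray 0.74 [321.7 264.7] [455.  52.]
tray 0.56 [309.8 291.4] [451. 148.]
bottle_a 0.88 [355.1 327. ] [311. 211.]
bottle_a 0.78 [395.3 217.7] [ 315. -206.]
bottle_a 0.44 [267.1 309.8] [528. 240.]
spindle_tip 0.78 [266.8 311.9] [471. 339.]
spindle_tip 0.22 [266.2 329.4] [453. 378.]
spindle_seat 0.76 [265.5 327.8] [480. 337.]
checkplate_top 0.71 [250.3 263.3] [630. 126.]
tray_in 0.68 [350.1 181.1] [ 496. -324.]
```

View pics/top0.png

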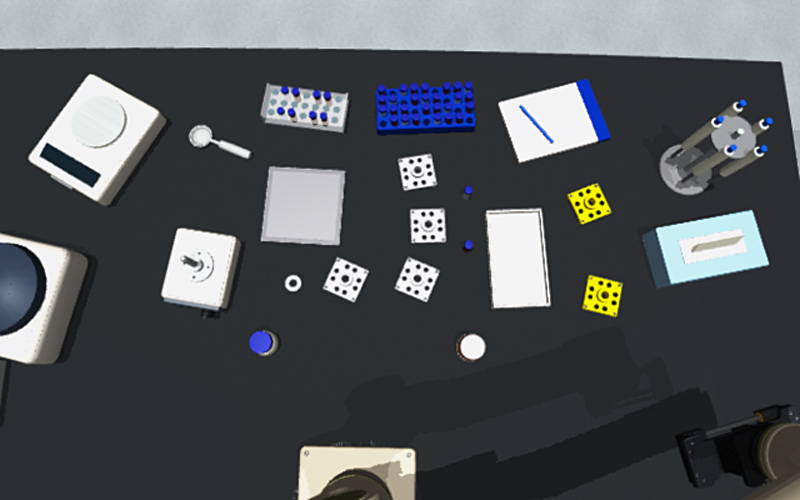

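View pics/side0.png

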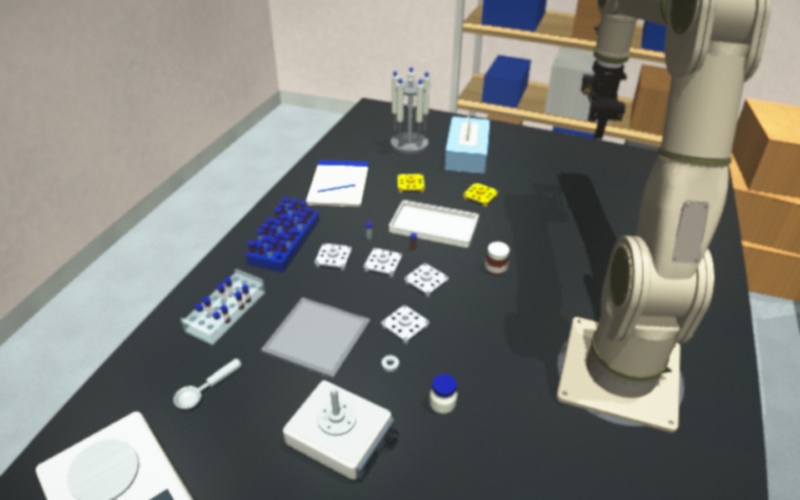

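The four aluminium carriers in the top picture, at 640x400 pixels, are at (333,137), (343,181), (333,223) and (277,226). The look-alikes are the two yellow ones at (470,163) and (480,236), which I reject. The ring at (234,226) is the collar; the silver spoon bowl at (160,108) is not. Next I measure poses and check a close crop.

```bash
cat >> h.py <<'E'
def proj(c,P):
    P=np.asarray(P,float).reshape(-1,3)
    R=cv2.Rodrigues(np.array(c["rvec"],float))[0];q=P@R.T+np.array(c["tvec"],float).ravel()
    q=q[:,:2]/q[:,2:]; q=q*(1+c["k1"]*(q**2).sum(1,keepdims=True))
    return q*[c["fx"],c["fy"]]+[c["cx"],c["cy"]]
def ortho(c,x,y,z,half,s=2):
    "patch on plane z: rows = -x (ahead is up), cols = -y; s px/mm"
    n=int(2*half*s)+1; g=np.linspace(-half,half,n)
    X,Y=np.meshgrid(x-g,y-g,indexing="ij")
    uv=proj(c,np.stack([X,Y,X*0+z],-1)).astype(np.float32).reshape(n,n,2)
    return cv2.remap(c["image"],uv[...,0],uv[...,1],cv2.INTER_LINEAR)
def square(c,x,y,z=14,half=60,thr=110,s=2,show=None):
    im=ortho(c,x,y,z,half,s); m=(im.min(-1)>thr).astype(np.uint8)
    m=cv2.morphologyEx(m,cv2.MORPH_CLOSE,np.ones((9,9)))
    cs,_=cv2.findContours(m,cv2.RETR_EXTERNAL,cv2.CHAIN_APPROX_NONE)
    k=max(cs,key=cv2.contourArea)
    (u,v),(w,h),a=cv2.minAreaRect(k)
    p=np.array([x-(v/s-half),y-(u/s-half)])
    if show: cv2.drawContours(im,[np.intp(cv2.boxPoints(((u,v),(w,h),a)))],-1,(255,0,0),1); 
    # image x=-y, image y=-x ; angle a clockwise in image = -a world
    yaw=(-a+45)%90-45
    return p,yaw,(w/s,h/s),im
def loc(c,guess,z=14,**k):
    p=np.array(guess,float)
    for _ in range(2): p,yaw,wh,im=square(c,p[0],p[1],z,**k)
    return p,yaw,wh,im
E
python3 - <<'E'
from h import *
c=optics.capture("top"); d=optics.capture("side"); ims=[]
for g in [(703,-112),(572,-140),(464,-113),(452,36)]:
    for q in (c,d):
        p,y,wh,im=loc(q,g,show=1); print(g,np.round(p,1),round(y,1),np.round(wh,1)); ims.append(im)
for q in (c,d):
    p,y,wh,im=loc(q,(447,147),z=12,half=30,s=4); print("collar",np.round(p,1),np.round(wh,1)); ims.append(im)
    p,y,wh,im=loc(q,(616,131),z=12,half=120,s=1); print("plate",np.round(p,1),round(y,1),np.round(wh,1)); ims.append(im)
    p,y,wh,im=loc(q,(516,-327),z=22,half=120,s=1,thr=140); print("tray",np.round(p,1),round(y,1),np.round(wh,1)); ims.append(im)
    p,y,wh,im=loc(q,(470,340),z=56,half=110,s=1); print("mixer",np.round(p,1),round(y,1),np.round(wh,1)); ims.append(im)
ims=[cv2.resize(i,(190,190)) for i in ims]
cv2.imwrite("pics/fit.png",np.vstack([np.hstack(ims[0:4]),np.hstack(ims[4:8]),np.hstack(ims[8:12]),np.hstack(ims[12:16])])[:,:,::-1])
for q in (c,d):
    P=cloud(q).reshape(-1,3)
    r=np.hypot(P[:,0]-469,P[:,1]-336)<40
    for lo,hi in ((60,70),(70,90),(90,130),(130,150)):
        s=P[r&(P[:,2]>lo)&(P[:,2]<hi)]; print(lo,len(s),np.round(np.median(s,0),1) if len(s) else "", np.round(s.min(0)) if len(s) else "",np.round(s.max(0)) if len(s) else "")
E
```

```text
(703, -112) [ 699.5 -114. ] 10.8 [76.2 76.3]
(703, -112) [ 696.4 -109.5] 11.1 [81.2 90.9]
(572, -140) [ 577.8 -138. ] 2.6 [76.2 76.2]
(572, -140) [ 575.5 -133.4] 3.1 [81.  90.8]
(464, -113) [ 459.8 -116.3] -21.9 [76.5 76.1]
(464, -113) [ 458.  -112.8] -21.8 [86.3 83.2]
(452, 36) [456.8  35.1] -22.8 [76.3 76. ]
(452, 36) [454.6  37.9] -22.6 [83.5 82.7]
collar [447.  146.8] [35.5 35.2]
plate [618.7 133.3] -2.3 [171.1 170.9]
tray [ 509.9 -329.6] 3.3 [212.5 122.6]
mixer [467.9 335.9] -8.1 [131.  156.6]
collar [445.1 150.3] [39.4 39.9]
plate [617.4 135.6] -2.6 [172.4 170.8]
tray [ 506.4 -316.8] 3.2 [216.3 150.3]
mixer [467.1 349.1] -8.1 [147.5 160.1]
60 402 [466.  331.   64.8] [431. 301.  60.] [507. 371.  70.]
70 83 [466.9 332.2  76.8] [445. 319.  70.] [488. 351.  89.]
90 39 [468.4 331.9 111.3] [464. 329.  90.] [477. 338. 130.]
130 27 [470.6 335.  137.5] [465. 330. 131.] [477. 343. 145.]
60 506 [464.2 348.1  65.9] [431. 305.  60.] [507. 373.  70.]
70 118 [467.1 345.1  78.3] [437. 327.  70.] [494. 354.  89.]
90 72 [468.5 344.2 111.2] [464. 337.  91.] [478. 348. 130.]
130 38 [469.6 342.  137.3] [465. 336. 132.] [476. 347. 144.]
```

View pics/fit.png

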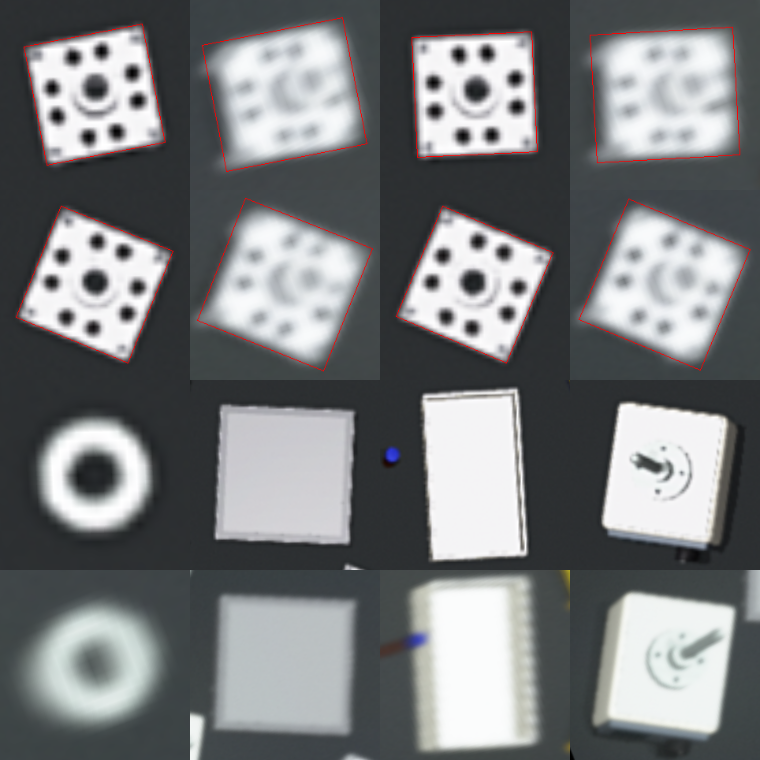

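Poses are clear. I'll start with the carrier at (460,-116).

```bash
cat >> h.py <<'E'
def yawof(s):
    from scipy.spatial.transform import Rotation as R
    q=s["tcp_rot"]; M=R.from_quat([q[1],q[2],q[3],q[0]]).as_matrix(); print("tilt",np.round(M[:2,2],3))
    return np.degrees(np.arctan2(M[1,1],M[0,1]))
def go(x,y,z,yaw=None):
    s=st(); a=yawof(s); d=np.array([x,y,z])-s["position"]
    print("yaw",round(a,2),"turn",round(((yaw-a+90)%180-90)/45,4) if yaw is not None else 0,"shift",np.round(d/250,4))
E
python3 - <<'E'
from h import *
go(459.8,-116.3,100,-21.9)
E
```

```text
t 1.2 p [ 164.2 -603.1  193.1] q [0.    0.991 0.133 0.   ] F [ 0.7 -0.5  0.2] w 0.999
tilt [ 0. -0.]
yaw -74.77 turn 1.1748 shift [ 1.1824  1.9471 -0.3724]
```

{"name": "carry_out", "arguments": {
  "deltas": [0,0,0.15,0.15,0.25,0,95,0,0,0.3,0.3,0.5,0,95,0,0,0.45,0.45,0.75,0,95,0,0,0.6,0.6,0.97,0,95,0,0,0.6,0.6,0.97,0,95,0,0,0.6,0.6,0.97,0,95,0,0,0.6,0.6,0.97,0,95,0,0,0.6,0.6,0.97,0,95,0,0,0.6,0.6,0.97,0,95,0,0,0.6,0.6,0.97,0,95]
}}

```text
time: 2.45
position: [313.9, -360.9, 193.0]
tcp_rot: [-0.0, 0.933, 0.36, 0.0]
ft_force: [0.3, 0.4, 0.8]
gripper_width: 0.627
```

{"name": "carry_out", "arguments": {
  "deltas": [0,0,0.15,0.15,0.25,0,95,0,0,0.3,0.3,0.5,0,95,0,0,0.45,0.45,0.75,0,95,0,0,0.575,0.582,0.977,-0.1,95,0,0,0.575,0.582,0.977,-0.37,95,0,0,0.575,0.582,0.977,-0.37,95,0,0,0.575,0.582,0.977,-0.37,95,0,0,0.575,0.582,0.977,-0.37,95,0,0,0.575,0.582,0.977,-0.37,95,0,0,0.575,0.582,0.977,-0.37,95]
}}

```text
time: 3.7
position: [460.0, -117.0, 101.3]
tcp_rot: [0.001, 0.829, 0.56, 0.0]
ft_force: [0.1, -0.5, -0.3]
gripper_width: 0.629
```

Run:
```python
from h import *
go(459.8,-116.3,15.5,-21.9)
c=optics.capture("side"); save(c,"s1.png",(240,120,200,150),4)
c=optics.capture("top")
for g in [(699.5,-114),(577.8,-138),(459.8,-116.3),(456.8,35)]:
    p,y,wh,im=loc(c,g); print(np.round(p,1),round(y,1),np.round(wh,1))
```

```text
t 3.7 p [ 460.  -117.   101.3] q [0.001 0.829 0.56  0.   ] F [ 0.1 -0.5 -0.3] w 0.629
tilt [ 0.001 -0.001]
yaw -21.95 turn 0.0011 shift [-0.0007  0.0027 -0.3434]
[ 686.8 -123.7] 0.0 [111.5 113.5]
[ 577.8 -138. ] 0.0 [120. 120.]
[ 459.8 -116.3] 0.0 [120. 120.]
[456.8  35.1] -22.8 [76.2 76. ]
```

View pics/s1.png

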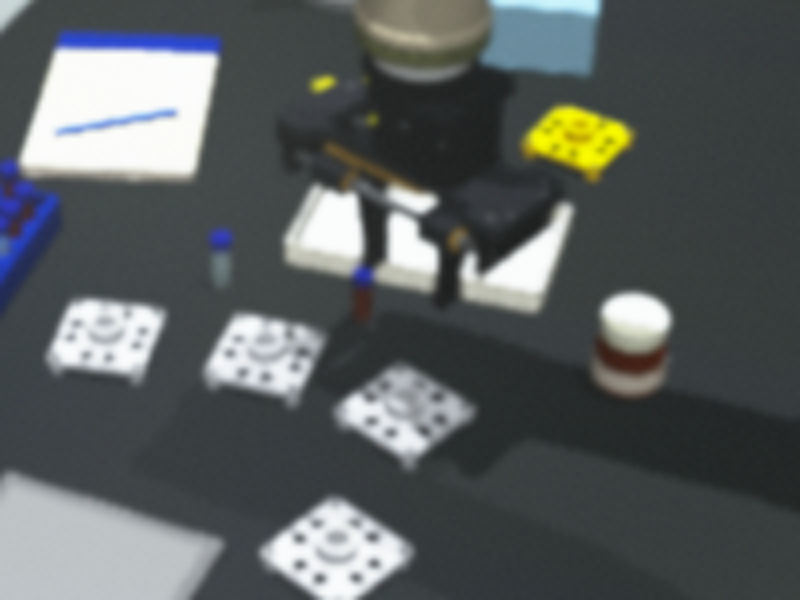

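The open fingers hang above the carrier at crop pixel (405,405). The other three carriers, at (105,335), (265,350) and (337,548), are where they were.

{"name": "carry_out", "arguments": {
  "deltas": [0,0,0,0,0.002,-0.15,95,0,0,0,0,0.002,-0.28,95,0,0,0,0,0.002,-0.341,95,0,0,0,0,0.002,-0.341,95,0,0,0,0,0.002,-0.341,255,0,0,0,0,0.002,-0.341,255,0,0,0,0,0.002,-0.341,255,0,0,0,0,0.002,-0.341,255,0,0,0,0,0.002,-0.341,255,0,0,0,0,0.002,-0.341,255]
}}

```text
time: 5.05
position: [459.7, -115.8, 15.3]
tcp_rot: [0.0, 0.829, 0.56, 0.0]
ft_force: [-0.3, 0.7, -0.2]
gripper_width: 0.047
```

Run:
```python
from h import *
go(618.7,133.3,60,-2.3)
```

```text
t 5.05 p [ 459.7 -115.8   15.3] q [0.    0.829 0.56  0.   ] F [-0.3  0.7 -0.2] w 0.047
tilt [ 0. -0.]
yaw -21.89 turn 0.4354 shift [0.6359 0.9964 0.1787]
```

Closing to 0.047 means the hub was missed, so I look.

Run:
```python
from h import *
c=optics.capture("side"); save(c,"s2.png",(270,150,140,105),5.5)
```

```text
(no output)
```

View pics/s2.png

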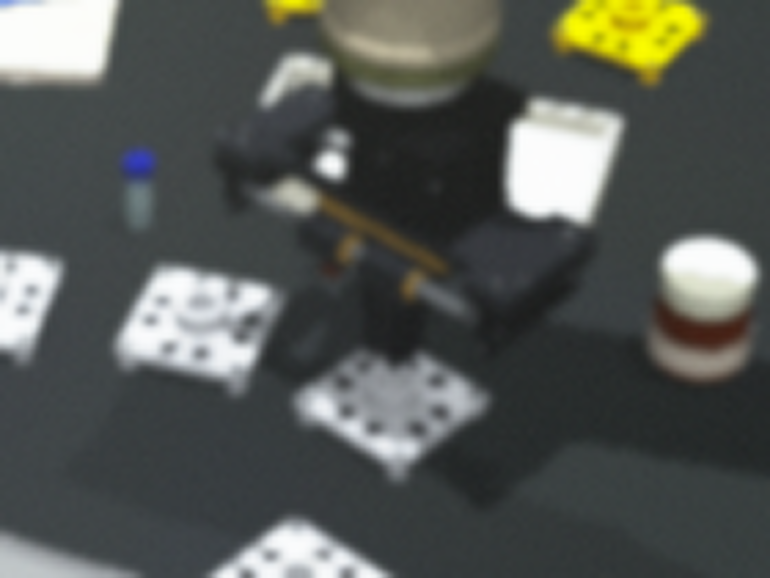

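Run:
```python
from h import *
c=optics.capture("side"); d=optics.capture("top"); st()
for P in ([459.8,-116.3,28],[459.8,-116.3,14],[459.7,-115.8,15.3],[459.7,-115.8,34],[459.7,-115.8,50]): print(P,np.round((proj(c,P)[0]-[270,150])*5.5))
p,y,wh,im=loc(c,(459,-113)); print(p,y,wh)
P=cloud(c)
for v,u in ((205,342),(210,342),(214,342),(218,342),(222,342),(228,342)): print(v,np.round(P[v,u],1),c["image"][v,u])
for l in ("carrier_1",):
    for r in spot_point(l,c)[:7]: print(round(r["p"],2),np.round(r["xy"],1), np.round(atz(c,r["xy"],0)[:2]))
```

```text
t 5.2 p [ 459.7 -115.8   15.3] q [0.    0.829 0.56  0.   ] F [-0.1 -0.6 -0.2] w 0.013
[459.8, -116.3, 28] [388. 372.]
[459.8, -116.3, 14] [387. 392.]
[459.7, -115.8, 15.3] [387. 391.]
[459.7, -115.8, 34] [388. 364.]
[459.7, -115.8, 50] [389. 341.]
[ 458.12697983 -110.66928101] -21.003223419189453 (81.64484405517578, 79.2525863647461)
205 [442.9 -68.4 118.9] [37 38 36]
210 [451.4 -99.7  73.3] [31 33 33]
214 [ 452.3 -104.7   54. ] [35 36 38]
218 [ 457.4 -124.2   20.9] [132 137 141]
222 [ 451.1 -105.    23.4] [149 154 159]
228 [446.4 -92.4  12.3] [154 158 163]
0.97 [321.9 264.1] [455.  49.]
0.86 [268.  207.7] [ 691. -110.]
0.8 [338.7 225.4] [ 463. -112.]
0.75 [382.4 156.7] [ 434. -508.]
0.68 [325.7 145.7] [ 645. -501.]
0.63 [307.4 214.4] [ 567. -124.]
```

Run:
```python
from h import *
c=optics.capture("side"); d=optics.capture("top")
u=np.array([np.cos(np.radians(-22)),np.sin(np.radians(-22)),0])
for z in (101,120,130,140):
  for s in (-35,35): print(z,s,np.round((proj(c,np.array([460,-117,z])+u*s)[0]-[240,120])*4))
P=cloud(c); z=P[...,2]
m=(abs(P[...,0]-459)<45)&(abs(P[...,1]+115)<30)&(c["image"].max(-1)<60)
for lo in range(10,150,10):
    k=m&(z>lo)&(z<lo+10); print(lo,k.sum(),np.round(np.median(P[k],0),1) if k.any() else "")
P=cloud(d); z=P[...,2]
m=(abs(P[...,0]-459)<120)&(abs(P[...,1]+115)<60)
h,e=np.histogram(z[m],np.arange(-5,300,10)); print(dict(zip(e[:-1].astype(int),h)))
```

```text
101 -35 [444. 334.]
101 35 [368. 291.]
120 -35 [446. 313.]
120 35 [369. 270.]
130 -35 [447. 301.]
130 35 [369. 258.]
140 -35 [447. 290.]
140 35 [370. 247.]
10 0 
20 0 
30 0 
40 2 [ 448.9 -117.8   48.2]
50 26 [ 454.2 -107.3   55.4]
60 23 [ 454.5 -108.    65.6]
70 26 [ 457.5 -107.7   75.6]
80 28 [ 455.8 -105.8   84.3]
90 1 [ 444.3 -101.7   95.9]
100 0 
110 6 [481.8 -91.7 118. ]
120 19 [487.4 -88.9 124.8]
130 28 [488.3 -89.6 135.6]
140 4 [474.9 -91.  148.3]
{np.int64(-5): np.int64(259), np.int64(5): np.int64(1), np.int64(15): np.int64(0), np.int64(25): np.int64(0), np.int64(35): np.int64(0), np.int64(45): np.int64(0), np.int64(55): np.int64(0), np.int64(65): np.int64(0), np.int64(75): np.int64(0), np.int64(85): np.int64(0), np.int64(95): np.int64(0), np.int64(105): np.int64(0), np.int64(115): np.int64(0), np.int64(125): np.int64(5), np.int64(135): np.int64(0), np.int64(145): np.int64(18), np.int64(155): np.int64(55), np.int64(165): np.int64(0), np.int64(175): np.int64(0), np.int64(185): np.int64(0), np.int64(195): np.int64(0), np.int64(205): np.int64(2), np.int64(215): np.int64(0), np.int64(225): np.int64(0), np.int64(235): np.int64(0), np.int64(245): np.int64(0), np.int64(255): np.int64(0), np.int64(265): np.int64(0), np.int64(275): np.int64(0), np.int64(285): np.int64(0)}
```

Depth shows the real fingertips about 31 mm above the reported TCP; x and y agree. I'll calibrate z by touching the hub top (28 mm) lightly with the shut fingers.

{"name": "carry_out", "arguments": {
  "deltas": [0,0,0,0,0,-0.02,255,0,0,0,0,0,-0.04,255,0,0,0,0,0,-0.056,255,0,0,0,0,0,-0.056,255,0,0,0,0,0,-0.056,255,0,0,0,0,0,-0.056,255,0,0,0,0,0,-0.056,255,0,0,0,0,0,-0.056,255,0,0,0,0,0,-0.056,255,0,0,0,0,0,-0.056,255]
}}

```text
time: 6.6
position: [459.7, -115.8, 1.3]
tcp_rot: [0.0, 0.829, 0.56, 0.0]
ft_force: [-0.6, -0.0, 0.6]
gripper_width: 0.004
```

{"name": "carry_out", "arguments": {
  "deltas": [0,0,0,0,0,-0.004,255,0,0,0,0,0,-0.008,255,0,0,0,0,0,-0.008,255,0,0,0,0,0,-0.008,255,0,0,0,0,0,-0.008,255,0,0,0,0,0,-0.008,255,0,0,0,0,0,-0.008,255,0,0,0,0,0,-0.008,255,0,0,0,0,0,-0.008,255,0,0,0,0,0,-0.008,255]
}}

```text
time: 7.85
position: [459.7, -115.8, -0.7]
tcp_rot: [0.0, 0.829, 0.56, 0.0]
ft_force: [-0.6, 0.6, -0.1]
gripper_width: 0.004
```

{"name": "carry_out", "arguments": {
  "deltas": [0,0,0,0,0,-0.004,255,0,0,0,0,0,-0.008,255,0,0,0,0,0,-0.008,255,0,0,0,0,0,-0.008,255,0,0,0,0,0,-0.008,255,0,0,0,0,0,-0.008,255,0,0,0,0,0,-0.008,255,0,0,0,0,0,-0.008,255,0,0,0,0,0,-0.008,255,0,0,0,0,0,-0.008,255]
}}

```text
time: 9.1
position: [459.9, -115.8, -1.6]
tcp_rot: [0.0, 0.829, 0.56, -0.0]
ft_force: [-7.2, 2.0, 19.1]
gripper_width: 0.003
```

Contact came at reported z of about -1.5, so true z = reported + 29.5 mm, with stiffness about 17 N/mm. I rise, open, descend to reported -13.7 and grip.

{"name": "carry_out", "arguments": {
  "deltas": [0,0,0,0,0,0.08,255,0,0,0,0,0,0.08,95,0,0,0,0,0,0.08,95,0,0,0,0,0,0.08,95,0,0,0,0,0,0.08,95,0,0,0,0,0,0.08,95,0,0,0,0,0,0.08,95,0,0,0,0,0,0.0,95,0,0,0,0,0,-0.044,95,0,0,0,0,0,-0.044,95]
}}

```text
time: 10.35
position: [459.4, -115.6, -14.2]
tcp_rot: [-0.0, 0.828, 0.56, -0.0]
ft_force: [-0.0, -0.2, -0.2]
gripper_width: 0.624
```

{"name": "carry_out", "arguments": {
  "deltas": [0,0,0,0,0,0,255,0,0,0,0,0,0,255,0,0,0,0,0,0,255,0,0,0,0,0,0,255,0,0,0,0,0,0,255,0,0,0,0,0,0,255,0,0,0,0,0,0,255,0,0,0,0,0,0.05,255,0,0,0,0,0,0.12,255,0,0,0,0,0,0.26,255]
}}

```text
time: 11.6
position: [459.0, -115.5, 52.2]
tcp_rot: [-0.001, 0.828, 0.56, -0.0]
ft_force: [1.0, -0.3, -0.9]
gripper_width: 0.328
```

Run:
```python
from h import *
go(618.7,133.3,35,-2.3)
```

```text
t 11.6 p [ 459.  -115.5   52.2] q [-0.001  0.828  0.56  -0.   ] F [ 1.  -0.3 -0.9] w 0.328
tilt [-0.001  0.001]
yaw -21.88 turn 0.4351 shift [ 0.6389  0.9952 -0.0688]
```

{"name": "carry_out", "arguments": {
  "deltas": [0,0,0.1,0.13,0.2,0,255,0,0,0.2,0.26,0.4,0,255,0,0,0.3,0.39,0.6,0,255,0,0,0.435,0.52,0.8,0,255,0,0,0.435,0.639,0.995,0,255,0,0,0.435,0.639,0.995,-0.06,255,0,0,0.435,0.639,0.995,-0.13,255,0,0,0.435,0.639,0.995,-0.18,255,0,0,0.435,0.639,0.995,-0.18,255,0,0,0.435,0.639,0.995,-0.18,255]
}}

```text
time: 12.85
position: [619.7, 132.3, 6.9]
tcp_rot: [0.0, 0.722, 0.692, 0.0]
ft_force: [0.4, -0.8, -0.5]
gripper_width: 0.325
```

Run:
```python
from h import *
go(618.7,133.3,-1.5,-2.3)
```

```text
t 12.85 p [619.7 132.3   6.9] q [0.    0.722 0.692 0.   ] F [ 0.4 -0.8 -0.5] w 0.325
tilt [ 0.001 -0.   ]
yaw -2.37 turn 0.0016 shift [-0.0041  0.0038 -0.0336]
```

{"name": "carry_out", "arguments": {
  "deltas": [0,0,0,0,0,-0.017,255,0,0,0,0,0,-0.033,255,0,0,0,0,0,-0.033,255,0,0,0,0,0,-0.033,110,0,0,0,0,0,-0.033,110,0,0,0,0,0,-0.033,110,0,0,0,0,0,-0.033,110,0,0,0,0,0,0.05,110,0,0,0,0,0,0.15,255,0,0,0,0,0,0.15,255]
}}

```text
time: 14.1
position: [621.3, 133.6, 47.3]
tcp_rot: [0.001, 0.721, 0.693, 0.002]
ft_force: [0.7, -0.2, -0.3]
gripper_width: 0.421
```

Run:
```python
from h import *
go(618.7,133.3,5,-2.3)
c=optics.capture("side"); p,y,wh,im=loc(c,(618,134),z=26,thr=200); print("side",np.round(p,1),y,np.round(wh,1))
save(c,"s3.png",(200,200,130,100),5.5)
print([(round(r["p"],2),np.round(atz(c,r["xy"],12)[:2])) for r in spot_point("carrier_1",c)[:7]])
```

```text
t 14.1 p [621.3 133.6  47.3] q [0.001 0.721 0.693 0.002] F [ 0.7 -0.2 -0.3] w 0.421
tilt [0.005 0.001]
yaw -2.32 turn 0.0005 shift [-0.0102 -0.0013 -0.1691]
side [618.3 158.7] -2.174743890762329 [22.5 67.2]
[(0.94, array([451.,  59.])), (0.83, array([ 430., -487.])), (0.74, array([ 573., -127.])), (0.61, array([625., 134.])), (0.47, array([ 681., -110.])), (0.47, array([ 620., -465.]))]
```

View pics/s3.png

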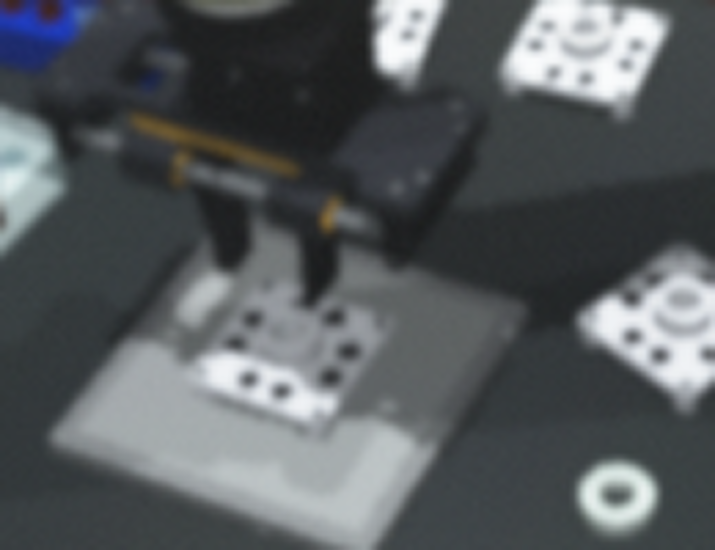

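The carrier stands in the middle of the checking plate, around crop pixel (290,345). I start pressing its corners.

Run:
```python
from h import *
go(619+31.2,133+28.8,-4.3,-2.3)
```

```text
t 14.2 p [619.7 132.9  44.5] q [0.    0.721 0.693 0.   ] F [-0.9  0.2 -0.8] w 0.338
tilt [ 0.001 -0.   ]
yaw -2.32 turn 0.0005 shift [ 0.122   0.1155 -0.1954]
```

{"name": "carry_out", "arguments": {
  "deltas": [0,0,0,0.06,0.06,0,255,0,0,0,0.123,0.116,0,255,0,0,0,0.123,0.116,-0.06,255,0,0,0,0.123,0.116,-0.12,255,0,0,0,0.123,0.116,-0.17,255,0,0,0,0.123,0.116,-0.184,255,0,0,0,0.123,0.116,-0.19,255,0,0,0,0.123,0.116,-0.195,255,0,0,0,0.123,0.116,-0.195,255,0,0,0,0.123,0.116,-0.195,255]
}}

```text
time: 15.45
position: [649.6, 161.0, -3.1]
tcp_rot: [0.0, 0.721, 0.692, -0.001]
ft_force: [-10.4, -4.4, 18.5]
gripper_width: 0.004
```

Run:
```python
from h import *
st()
```

```text
t 15.45 p [649.6 161.   -3.1] q [ 0.     0.721  0.692 -0.001] F [-10.4  -4.4  18.5] w 0.004
```

First corner firm (18 N at z -3.1). Next corners, a little lighter.

{"name": "carry_out", "arguments": {
  "deltas": [0,0,0,0,0,0.076,255,0,0,0,-0.005,-0.12,0.076,255,0,0,0,-0.01,-0.24,0.076,255,0,0,0,-0.01,-0.24,0.06,255,0,0,0,-0.01,-0.24,0.03,255,0,0,0,-0.01,-0.24,0.012,255,0,0,0,-0.01,-0.24,0.006,255,0,0,0,-0.01,-0.24,0.002,255,0,0,0,-0.01,-0.24,0.002,255,0,0,0,-0.01,-0.24,0.002,255]
}}

```text
time: 16.7
position: [647.5, 103.2, -3.1]
tcp_rot: [-0.0, 0.721, 0.693, 0.0]
ft_force: [-6.5, -0.6, 13.4]
gripper_width: 0.003
```

{"name": "carry_out", "arguments": {
  "deltas": [0,0,0,0,0,0.076,255,0,0,0,-0.12,0.005,0.076,255,0,0,0,-0.24,0.01,0.076,255,0,0,0,-0.24,0.01,0.06,255,0,0,0,-0.24,0.01,0.03,255,0,0,0,-0.24,0.01,0.012,255,0,0,0,-0.24,0.01,0.006,255,0,0,0,-0.24,0.01,0.0,255,0,0,0,-0.24,0.01,0.0,255,0,0,0,-0.24,0.01,0.0,255]
}}

```text
time: 17.95
position: [587.9, 104.5, -4.3]
tcp_rot: [0.0, 0.721, 0.693, 0.0]
ft_force: [0.3, 0.6, 0.9]
gripper_width: 0.005
```

{"name": "carry_out", "arguments": {
  "deltas": [0,0,0,0,0,0.076,255,0,0,0,0.005,0.12,0.076,255,0,0,0,0.01,0.24,0.076,255,0,0,0,0.01,0.24,0.06,255,0,0,0,0.01,0.24,0.03,255,0,0,0,0.01,0.24,0.012,255,0,0,0,0.01,0.24,0.006,255,0,0,0,0.01,0.24,0.0,255,0,0,0,0.01,0.24,0.0,255,0,0,0,0.01,0.24,0.0,255]
}}

```text
time: 19.2
position: [590.1, 163.1, -3.2]
tcp_rot: [0.001, 0.722, 0.692, -0.001]
ft_force: [-7.2, -5.1, 15.9]
gripper_width: 0.009
```

Only the near-right corner (-x,-y) gave way. I confirm by pressing there until it bottoms.

{"name": "carry_out", "arguments": {
  "deltas": [0,0,0,0,0,0.076,255,0,0,0,-0.005,-0.12,0.076,255,0,0,0,-0.01,-0.24,0.076,255,0,0,0,-0.01,-0.24,0.06,255,0,0,0,-0.01,-0.24,0.03,255,0,0,0,-0.01,-0.24,0.012,255,0,0,0,-0.01,-0.24,0.0,255,0,0,0,-0.01,-0.24,-0.008,255,0,0,0,-0.01,-0.24,-0.012,255,0,0,0,-0.01,-0.24,-0.012,255]
}}

```text
time: 20.45
position: [587.5, 105.2, -6.3]
tcp_rot: [-0.0, 0.721, 0.693, -0.0]
ft_force: [-6.8, -0.3, 13.2]
gripper_width: 0.006
```

Run:
```python
from h import *
st()
```

```text
t 20.45 p [587.5 105.2  -6.3] q [-0.     0.721  0.693 -0.   ] F [-6.8 -0.3 13.2] w 0.006
```

Confirmed: it dips 3 mm, so this carrier rocks and goes to the tray. I regrip it.

{"name": "carry_out", "arguments": {
  "deltas": [0,0,0,0,0,0.08,255,0,0,0,0,0,0.14,95,0,0,0,0.06,0.06,0.14,95,0,0,0,0.125,0.115,0.14,95,0,0,0,0.125,0.115,0.14,95,0,0,0,0.125,0.115,0.14,95,0,0,0,0.125,0.115,0.14,95,0,0,0,0.125,0.115,0.06,95,0,0,0,0.125,0.115,0.02,95,0,0,0,0.125,0.115,0.02,95]
}}

```text
time: 21.7
position: [618.3, 132.8, -3.0]
tcp_rot: [-0.0, 0.721, 0.693, -0.001]
ft_force: [-3.8, -2.2, 8.4]
gripper_width: 0.628
```

{"name": "carry_out", "arguments": {
  "deltas": [0,0,0,0,0,0,255,0,0,0,0,0,0,255,0,0,0,0,0,0,255,0,0,0,0,0,0,255,0,0,0,0,0,0,255,0,0,0,0,0,0,255,0,0,0,0,0,0,255,0,0,0,0,0,0.05,255,0,0,0,0,0,0.12,255,0,0,0,0,0,0.2,255]
}}

```text
time: 22.95
position: [619.2, 133.3, 49.5]
tcp_rot: [0.0, 0.721, 0.693, 0.0]
ft_force: [-0.2, 0.2, -1.6]
gripper_width: 0.322
```

Run:
```python
from h import *
t=np.array([509.9,-329.6]); a=np.radians(3.3)
for k in (50,-50):
    x=t+k*np.array([-np.sin(a),np.cos(a)]); print(x); go(x[0],x[1],60,3.3)
c=optics.capture("top")
for g in [(699.5,-114),(577.8,-138),(456.8,35)]:
    p,y,wh,im=loc(c,g); print(np.round(p,1),round(y,1),np.round(wh,1))
```

```text
[ 507.02179865 -279.68290917]
t 22.95 p [619.2 133.3  49.5] q [0.    0.721 0.693 0.   ] F [-0.2  0.2 -1.6] w 0.322
tilt [0.001 0.   ]
yaw -2.31 turn 0.1247 shift [-0.4488 -1.6521  0.0422]
[ 512.77820135 -379.51709083]
t 22.95 p [619.2 133.3  49.5] q [0.    0.721 0.693 0.   ] F [-0.2  0.2 -1.6] w 0.322
tilt [0.001 0.   ]
yaw -2.31 turn 0.1247 shift [-0.4258 -2.0514  0.0422]
[ 699.5 -114.1] 10.8 [76.1 76.2]
[ 577.8 -138. ] 2.6 [76.1 76.3]
[430.1  27.3] 0.0 [102.  115.5]
```

{"name": "carry_out", "arguments": {
  "deltas": [0,0,0.03,-0.02,-0.1,0.12,255,0,0,0.06,-0.08,-0.3,0.12,255,0,0,0.09,-0.135,-0.5,0.12,255,0,0,0.125,-0.19,-0.7,0.12,255,0,0,0.125,-0.225,-0.83,0.12,255,0,0,0.125,-0.225,-0.83,0.12,255,0,0,0.125,-0.225,-0.83,0.12,255,0,0,0.125,-0.225,-0.83,0.12,255,0,0,0.125,-0.225,-0.83,0.12,255,0,0,0.125,-0.225,-0.83,0.12,255]
}}

```text
time: 24.25
position: [562.8, -73.7, 77.5]
tcp_rot: [-0.0, 0.686, 0.727, 0.0]
ft_force: [-0.0, 0.3, -1.4]
gripper_width: 0.328
```

{"name": "carry_out", "arguments": {
  "deltas": [0,0,0,-0.05,-0.2,0,255,0,0,0,-0.11,-0.4,0,255,0,0,0,-0.165,-0.6,0,255,0,0,0,-0.224,-0.822,0,255,0,0,0,-0.224,-0.822,0,255,0,0,0,-0.224,-0.822,-0.1,255,0,0,0,-0.224,-0.822,-0.2,255,0,0,0,-0.224,-0.822,-0.28,255,0,0,0,-0.224,-0.822,-0.28,255,0,0,0,-0.224,-0.822,-0.28,255]
}}

```text
time: 25.5
position: [507.4, -279.7, 8.4]
tcp_rot: [0.001, 0.686, 0.727, 0.0]
ft_force: [0.3, 0.4, -1.9]
gripper_width: 0.329
```

Run:
```python
from h import *
go(507.,-279.7,-9.,3.3)
c=optics.capture("side"); save(c,"s4.png",(290,110,130,100),5.5)
```

```text
t 25.5 p [ 507.4 -279.7    8.4] q [0.001 0.686 0.727 0.   ] F [ 0.3  0.4 -1.9] w 0.329
tilt [ 0.001 -0.   ]
yaw 3.32 turn -0.0006 shift [-0.0017  0.0001 -0.0697]
```

View pics/s4.png

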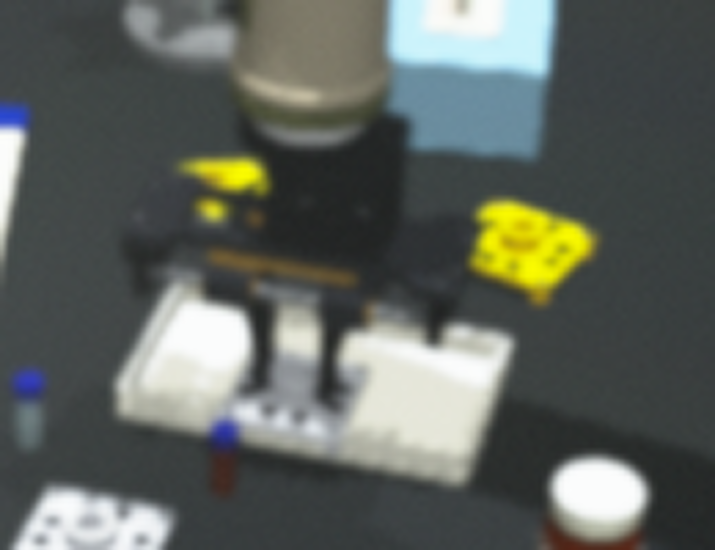

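The picture shows the tray's long side runs along world x (left-right here), so the slots lie at x ±50 mm. The carrier still hangs above the tray's edge. I raise it and go to slot (560,-327).

{"name": "carry_out", "arguments": {
  "deltas": [0,0,0,0,0,0.08,255,0,0,0,0.05,-0.05,0.1,255,0,0,0,0.21,-0.188,0.1,255,0,0,0,0.21,-0.188,0.1,255,0,0,0,0.21,-0.188,0.04,255,0,0,0,0.21,-0.188,-0.03,255,0,0,0,0.21,-0.188,-0.05,255,0,0,0,0.21,-0.188,-0.068,255,0,0,0,0.21,-0.188,-0.07,255,0,0,0,0.21,-0.188,-0.07,255]
}}

```text
time: 26.8
position: [559.4, -326.9, -9.5]
tcp_rot: [0.0, 0.686, 0.727, 0.0]
ft_force: [-0.4, -0.1, -1.1]
gripper_width: 0.324
```

{"name": "carry_out", "arguments": {
  "deltas": [0,0,0,0,0,0,110,0,0,0,0,0,0,110,0,0,0,0,0,0,110,0,0,0,0,0,0,110,0,0,0,0,0,0,110,0,0,0,0,0,0.05,110,0,0,0,0,0,0.2,110,0,0,0,0,0.2,0.35,95,0,0,0,0,0.45,0.35,95,0,0,0,0,0.65,0.35,95]
}}

```text
time: 28.05
position: [559.7, -161.8, 79.3]
tcp_rot: [0.001, 0.686, 0.728, 0.001]
ft_force: [0.2, -0.1, 0.1]
gripper_width: 0.627
```

Run:
```python
from h import *
go(577.8,-138,40,2.6)
c=optics.capture("side"); save(c,"s5.png",(250,120,160,120),4.8)
```

```text
t 28.05 p [ 559.7 -161.8   79.3] q [0.001 0.686 0.728 0.001] F [ 0.2 -0.1  0.1] w 0.627
tilt [ 0.002 -0.001]
yaw 3.37 turn -0.0172 shift [ 0.0724  0.0952 -0.1571]
```

View pics/s5.png

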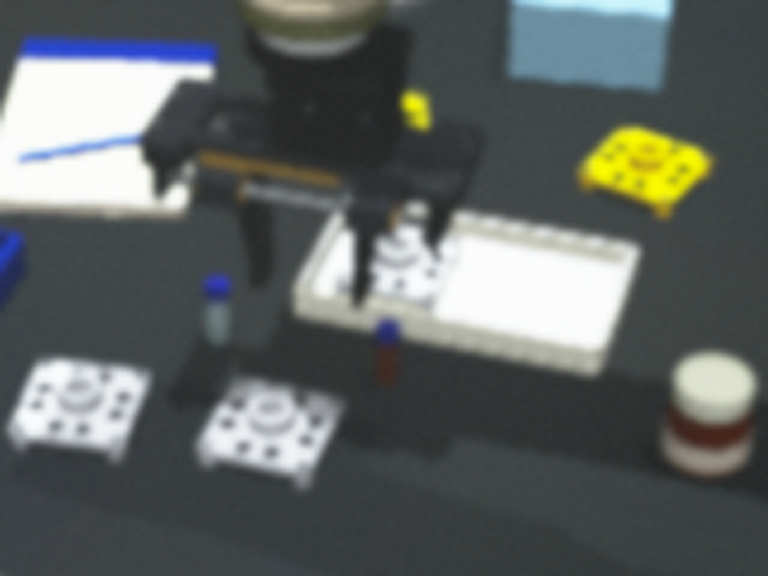

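Carrier A lies flat in the tray at crop (400,255); the next ones stand unmoved at (272,420) and (80,400). I go for the one at (578,-138).

{"name": "carry_out", "arguments": {
  "deltas": [0,0,-0.017,0.04,0.05,-0.03,95,0,0,-0.017,0.072,0.1,-0.16,95,0,0,-0.017,0.072,0.1,-0.24,95,0,0,-0.017,0.072,0.1,-0.24,95,0,0,-0.017,0.072,0.1,-0.24,95,0,0,-0.017,0.072,0.1,-0.24,95,0,0,-0.017,0.072,0.1,-0.24,95,0,0,-0.017,0.072,0.1,-0.24,95,0,0,-0.017,0.072,0.1,-0.24,95,0,0,-0.017,0.072,0.1,-0.24,95]
}}

```text
time: 29.35
position: [577.2, -139.3, 17.6]
tcp_rot: [0.0, 0.691, 0.723, 0.0]
ft_force: [-0.1, -0.0, 0.6]
gripper_width: 0.628
```

Run:
```python
from h import *
go(577.8,-138,-13.5,2.6)
```

```text
t 29.35 p [ 577.2 -139.3   17.6] q [0.    0.691 0.723 0.   ] F [-0.1 -0.   0.6] w 0.628
tilt [0. 0.]
yaw 2.54 turn 0.0013 shift [ 0.0025  0.0052 -0.1244]
```

{"name": "carry_out", "arguments": {
  "deltas": [0,0,0,0.003,0.005,-0.09,95,0,0,0,0.003,0.005,-0.124,95,0,0,0,0.003,0.005,-0.124,95,0,0,0,0.003,0.005,-0.124,255,0,0,0,0.003,0.005,-0.124,255,0,0,0,0.003,0.005,-0.124,255,0,0,0,0.003,0.005,-0.124,255,0,0,0,0.003,0.005,-0.124,255,0,0,0,0.003,0.005,-0.1,255,0,0,0,0.003,0.005,0.08,255]
}}

```text
time: 30.6
position: [575.7, -137.8, 35.9]
tcp_rot: [-0.002, 0.691, 0.723, -0.001]
ft_force: [-0.2, -0.4, -0.6]
gripper_width: 0.322
```

Run:
```python
from h import *
go(619,133,20,-2.3)
```

```text
t 30.6 p [ 575.7 -137.8   35.9] q [-0.002  0.691  0.723 -0.001] F [-0.2 -0.4 -0.6] w 0.322
tilt [-0.005  0.002]
yaw 2.54 turn -0.1076 shift [ 0.1731  1.0832 -0.0635]
```

{"name": "carry_out", "arguments": {
  "deltas": [0,0,-0.03,0.02,0.15,0.03,255,0,0,-0.06,0.05,0.35,0.03,255,0,0,-0.107,0.08,0.55,0.03,255,0,0,-0.107,0.11,0.75,0.03,255,0,0,-0.107,0.15,0.97,0.03,255,0,0,-0.107,0.15,0.97,0,255,0,0,-0.107,0.15,0.97,-0.05,255,0,0,-0.107,0.15,0.97,-0.08,255,0,0,-0.107,0.15,0.97,-0.08,255,0,0,-0.107,0.15,0.97,-0.08,255]
}}

```text
time: 31.85
position: [615.7, 103.8, 17.9]
tcp_rot: [0.0, 0.721, 0.693, 0.0]
ft_force: [-0.4, 0.3, -1.1]
gripper_width: 0.327
```

Run:
```python
from h import *
go(619,133,-1.5,-2.3)
```

```text
t 31.85 p [615.7 103.8  17.9] q [0.    0.721 0.693 0.   ] F [-0.4  0.3 -1.1] w 0.327
tilt [ 0. -0.]
yaw -2.33 turn 0.0007 shift [ 0.0132  0.1169 -0.0775]
```

{"name": "carry_out", "arguments": {
  "deltas": [0,0,0,0.013,0.117,0,255,0,0,0,0.013,0.117,-0.04,255,0,0,0,0.013,0.117,-0.077,255,0,0,0,0.013,0.117,-0.077,255,0,0,0,0.013,0.117,-0.077,110,0,0,0,0.013,0.117,-0.077,110,0,0,0,0.013,0.117,-0.077,110,0,0,0,0.013,0.117,-0.077,110,0,0,0,0.013,0.117,0.04,110,0,0,0,0.013,0.117,0.04,255]
}}

```text
time: 33.1
position: [620.1, 134.3, 29.8]
tcp_rot: [0.001, 0.721, 0.693, 0.002]
ft_force: [-0.1, -1.0, -0.2]
gripper_width: 0.513
```

{"name": "carry_out", "arguments": {
  "deltas": [0,0,0,0.06,0.06,0,255,0,0,0,0.125,0.115,0,255,0,0,0,0.125,0.115,0,255,0,0,0,0.125,0.115,-0.04,255,0,0,0,0.125,0.115,-0.08,255,0,0,0,0.125,0.115,-0.108,255,0,0,0,0.125,0.115,-0.117,255,0,0,0,0.125,0.115,-0.125,255,0,0,0,0.125,0.115,-0.125,255,0,0,0,0.125,0.115,-0.125,255]
}}

```text
time: 34.35
position: [650.1, 162.3, -3.0]
tcp_rot: [0.0, 0.721, 0.693, 0.0]
ft_force: [-2.3, -2.3, 5.3]
gripper_width: 0.008
```

{"name": "carry_out", "arguments": {
  "deltas": [0,0,0,0,0,0.076,255,0,0,0,-0.005,-0.12,0.076,255,0,0,0,-0.01,-0.24,0.076,255,0,0,0,-0.01,-0.24,0.06,255,0,0,0,-0.01,-0.24,0.03,255,0,0,0,-0.01,-0.24,0.012,255,0,0,0,-0.01,-0.24,0.006,255,0,0,0,-0.01,-0.24,0.0,255,0,0,0,-0.01,-0.24,0.0,255,0,0,0,-0.01,-0.24,0.0,255]
}}

```text
time: 35.6
position: [647.3, 103.3, -2.9]
tcp_rot: [-0.0, 0.721, 0.693, 0.0]
ft_force: [-3.4, 0.4, 5.4]
gripper_width: 0.002
```

{"name": "carry_out", "arguments": {
  "deltas": [0,0,0,0,0,0.076,255,0,0,0,-0.12,0.005,0.076,255,0,0,0,-0.24,0.01,0.076,255,0,0,0,-0.24,0.01,0.06,255,0,0,0,-0.24,0.01,0.03,255,0,0,0,-0.24,0.01,0.012,255,0,0,0,-0.24,0.01,0.006,255,0,0,0,-0.24,0.01,0.0,255,0,0,0,-0.24,0.01,0.0,255,0,0,0,-0.24,0.01,0.0,255]
}}

```text
time: 36.85
position: [587.6, 105.0, -3.5]
tcp_rot: [0.0, 0.721, 0.693, 0.0]
ft_force: [0.1, 0.7, -0.4]
gripper_width: 0.004
```

{"name": "carry_out", "arguments": {
  "deltas": [0,0,0,0,0,0.076,255,0,0,0,0.005,0.12,0.076,255,0,0,0,0.01,0.24,0.076,255,0,0,0,0.01,0.24,0.06,255,0,0,0,0.01,0.24,0.03,255,0,0,0,0.01,0.24,0.012,255,0,0,0,0.01,0.24,0.006,255,0,0,0,0.01,0.24,0.0,255,0,0,0,0.01,0.24,0.0,255,0,0,0,0.01,0.24,0.0,255]
}}

```text
time: 38.1
position: [590.0, 164.2, -3.0]
tcp_rot: [0.0, 0.721, 0.693, -0.0]
ft_force: [-3.5, -3.1, 7.0]
gripper_width: 0.0
```

Same corner gives no force, but z is only -3.5. I check it deeper.

{"name": "carry_out", "arguments": {
  "deltas": [0,0,0,0,0,0.076,255,0,0,0,-0.005,-0.12,0.076,255,0,0,0,-0.01,-0.24,0.076,255,0,0,0,-0.01,-0.24,0.06,255,0,0,0,-0.01,-0.24,0.03,255,0,0,0,-0.01,-0.24,0.012,255,0,0,0,-0.01,-0.24,0.003,255,0,0,0,-0.01,-0.24,-0.003,255,0,0,0,-0.01,-0.24,-0.005,255,0,0,0,-0.01,-0.24,-0.005,255]
}}

```text
time: 39.35
position: [587.5, 105.0, -4.9]
tcp_rot: [0.0, 0.721, 0.693, 0.0]
ft_force: [-0.5, -0.1, 0.1]
gripper_width: 0.006
```

{"name": "carry_out", "arguments": {
  "deltas": [0,0,0,0,0,-0.002,255,0,0,0,0,0,-0.004,255,0,0,0,0,0,-0.006,255,0,0,0,0,0,-0.007,255,0,0,0,0,0,-0.007,255,0,0,0,0,0,-0.007,255,0,0,0,0,0,-0.007,255,0,0,0,0,0,-0.007,255,0,0,0,0,0,-0.007,255,0,0,0,0,0,-0.007,255]
}}

```text
time: 40.6
position: [587.5, 104.9, -6.0]
tcp_rot: [0.0, 0.721, 0.693, 0.0]
ft_force: [-2.9, -1.1, 7.8]
gripper_width: 0.004
```

Run:
```python
from h import *
st()
```

```text
t 40.6 p [587.5 104.9  -6. ] q [0.    0.721 0.693 0.   ] F [-2.9 -1.1  7.8] w 0.004
```

It bottoms 3 mm lower, so this one rocks too. The third carrier will show whether this corner is an artefact. Regrip and off to tray slot 2.

{"name": "carry_out", "arguments": {
  "deltas": [0,0,0,0,0,0.08,255,0,0,0,0,0,0.14,95,0,0,0,0.06,0.06,0.14,95,0,0,0,0.126,0.114,0.14,95,0,0,0,0.126,0.114,0.14,95,0,0,0,0.126,0.114,0.14,95,0,0,0,0.126,0.114,0.14,95,0,0,0,0.126,0.114,0.06,95,0,0,0,0.126,0.114,0.019,95,0,0,0,0.126,0.114,0.019,95]
}}

```text
time: 41.85
position: [618.4, 133.2, -2.8]
tcp_rot: [-0.0, 0.721, 0.693, -0.001]
ft_force: [-0.9, -0.3, 0.1]
gripper_width: 0.625
```

{"name": "carry_out", "arguments": {
  "deltas": [0,0,0,0,0,0,255,0,0,0,0,0,0,255,0,0,0,0,0,0,255,0,0,0,0,0,0,255,0,0,0,0,0,0,255,0,0,0,0,0,0,255,0,0,0,0,0,0.08,255,0,0,0,0,0,0.2,255,0,0,0,0,0,0.32,255,0,0,0,0,0,0.32,255]
}}

```text
time: 43.1
position: [620.8, 134.2, 82.1]
tcp_rot: [0.002, 0.721, 0.693, 0.002]
ft_force: [-0.6, 0.8, -0.8]
gripper_width: 0.326
```

Run:
```python
from h import *
go(460,-332.5,-9,3.3)
c=optics.capture("top")
for g in [(699.5,-114),(456.8,35),(559.8,-326.7)]:
    p,y,wh,im=loc(c,g); print(np.round(p,1),round(y,1),np.round(wh,1))
p,y,wh,im=loc(c,(447,147),z=12,half=30,s=4); print("collar",np.round(p,1),np.round(wh,1))
```

```text
t 43.1 p [620.8 134.2  82.1] q [0.002 0.721 0.693 0.002] F [-0.6  0.8 -0.8] w 0.326
tilt [0.006 0.001]
yaw -2.27 turn 0.1238 shift [-0.6434 -1.867  -0.3645]
[ 699.5 -114.1] 10.8 [76.1 76.3]
[477.8  35. ] 0.0 [106. 120.]
[ 559.8 -326.7] 0.0 [120. 120.]
collar [447.  137.6] [60.  53.8]
```

{"name": "carry_out", "arguments": {
  "deltas": [0,0,0.03,-0.06,-0.18,0,255,0,0,0.06,-0.12,-0.38,0,255,0,0,0.09,-0.19,-0.58,0,255,0,0,0.124,-0.26,-0.78,0,255,0,0,0.124,-0.32,-0.94,0,255,0,0,0.124,-0.32,-0.94,0,255,0,0,0.124,-0.32,-0.94,0,255,0,0,0.124,-0.32,-0.94,0,255,0,0,0.124,-0.32,-0.94,0,255,0,0,0.124,-0.32,-0.94,0,255]
}}

```text
time: 44.4
position: [539.1, -101.0, 78.0]
tcp_rot: [-0.0, 0.686, 0.728, 0.0]
ft_force: [-0.1, -0.2, -0.2]
gripper_width: 0.327
```

{"name": "carry_out", "arguments": {
  "deltas": [0,0,0,-0.06,-0.18,0,255,0,0,0,-0.12,-0.38,0,255,0,0,0,-0.19,-0.58,0,255,0,0,0,-0.26,-0.78,0,255,0,0,0,-0.316,-0.924,0,255,0,0,0,-0.316,-0.924,-0.06,255,0,0,0,-0.316,-0.924,-0.15,255,0,0,0,-0.316,-0.924,-0.2,255,0,0,0,-0.316,-0.924,-0.2,255,0,0,0,-0.316,-0.924,-0.2,255]
}}

```text
time: 45.65
position: [460.6, -332.4, 28.8]
tcp_rot: [0.0, 0.686, 0.727, 0.0]
ft_force: [-0.2, 0.4, -0.2]
gripper_width: 0.327
```

Run:
```python
from h import *
go(460,-332.5,-9,3.3)
c=optics.capture("top")
p,y,wh,im=loc(c,(457,35)); print(np.round(p,1),round(y,1),np.round(wh,1))
p,y,wh,im=loc(c,(447,147),z=12,half=30,s=4); print("collar",np.round(p,1),np.round(wh,1))
```

```text
t 45.65 p [ 460.6 -332.4   28.8] q [0.    0.686 0.727 0.   ] F [-0.2  0.4 -0.2] w 0.327
tilt [ 0.001 -0.   ]
yaw 3.34 turn -0.0008 shift [-0.0024 -0.0004 -0.151 ]
[456.8  35.1] -22.6 [76.3 76.1]
collar [447.  146.8] [35.5 35.2]
```

{"name": "carry_out", "arguments": {
  "deltas": [0,0,0,-0.002,0,-0.08,255,0,0,0,-0.002,0,-0.13,255,0,0,0,-0.002,0,-0.15,255,0,0,0,-0.002,0,-0.15,255,0,0,0,-0.002,0,-0.15,110,0,0,0,-0.002,0,-0.15,110,0,0,0,-0.002,0,-0.15,110,0,0,0,-0.002,0,-0.15,110,0,0,0,-0.002,0,0,110,0,0,0,-0.002,0,0.2,95]
}}

```text
time: 46.95
position: [458.6, -332.0, 78.1]
tcp_rot: [-0.001, 0.686, 0.727, 0.0]
ft_force: [0.4, -1.0, 1.0]
gripper_width: 0.607
```

{"name": "carry_out", "arguments": {
  "deltas": [0,0,0.08,0.2,0.18,0,95,0,0,0.166,0.4,0.36,0,95,0,0,0.166,0.6,0.54,0,95,0,0,0.166,0.8,0.72,0,95,0,0,0.166,0.93,0.85,0,95,0,0,0.166,0.93,0.85,0,95,0,0,0.166,0.93,0.85,0,95,0,0,0.166,0.93,0.85,0,95,0,0,0.166,0.93,0.85,0,95,0,0,0.166,0.93,0.85,0,95]
}}

```text
time: 48.2
position: [691.7, -121.0, 78.3]
tcp_rot: [0.0, 0.638, 0.77, -0.0]
ft_force: [-0.2, 0.5, 0.6]
gripper_width: 0.625
```

Run:
```python
from h import *
go(699.5,-114,-13.5,10.8)
c=optics.capture("side"); save(c,"s6.png",(250,120,160,120),4.8)
```

```text
t 48.2 p [ 691.7 -121.    78.3] q [ 0.     0.638  0.77  -0.   ] F [-0.2  0.5  0.6] w 0.625
tilt [ 0. -0.]
yaw 10.71 turn 0.002 shift [ 0.0314  0.0281 -0.3671]
```

View pics/s6.png

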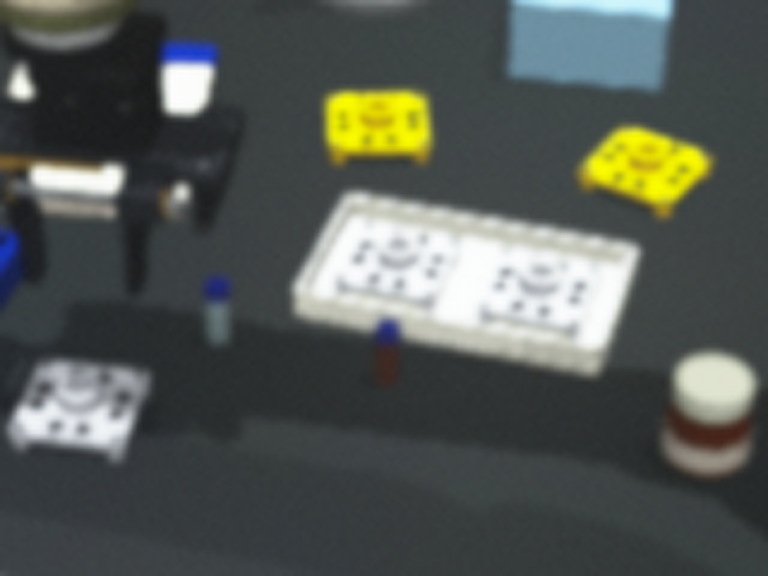

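Both carriers lie flat in the tray at crop (398,260) and (540,290), and the third stands at (80,400). I grip it and lift.

{"name": "carry_out", "arguments": {
  "deltas": [0,0,0.002,0.031,0.028,-0.1,95,0,0,0.002,0.031,0.028,-0.22,95,0,0,0.002,0.031,0.028,-0.32,95,0,0,0.002,0.031,0.028,-0.367,95,0,0,0.002,0.031,0.028,-0.367,95,0,0,0.002,0.031,0.028,-0.367,255,0,0,0.002,0.031,0.028,-0.367,255,0,0,0.002,0.031,0.028,-0.367,255,0,0,0.002,0.031,0.028,-0.367,255,0,0,0.002,0.031,0.028,-0.367,255]
}}

```text
time: 49.5
position: [699.7, -113.1, -13.7]
tcp_rot: [0.0, 0.637, 0.771, 0.0]
ft_force: [-0.7, 0.3, 0.7]
gripper_width: 0.325
```

{"name": "carry_out", "arguments": {
  "deltas": [0,0,0,0,0,0.06,255,0,0,0,0,0,0.2,255,0,0,-0.07,-0.05,0.15,0.22,255,0,0,-0.14,-0.11,0.35,0.22,255,0,0,-0.21,-0.17,0.55,0.22,255,0,0,-0.29,-0.23,0.75,0.22,255,0,0,-0.29,-0.32,0.96,0.22,255,0,0,-0.29,-0.32,0.96,0.2,255,0,0,-0.29,-0.32,0.96,0.15,255,0,0,-0.29,-0.32,0.96,0.15,255]
}}

```text
time: 50.75
position: [619.4, 124.9, 22.5]
tcp_rot: [-0.0, 0.721, 0.693, -0.001]
ft_force: [0.4, -0.9, -1.5]
gripper_width: 0.325
```

Run:
```python
from h import *
optics.capture("top")
go(619,133,-1.5,-2.3)
```

```text
t 50.8 p [619.8 125.2  23.1] q [-0.     0.721  0.693 -0.001] F [ 0.5 -0.5 -0.8] w 0.328
tilt [-0.001 -0.001]
yaw -2.31 turn 0.0001 shift [-0.003   0.031  -0.0985]
```

{"name": "carry_out", "arguments": {
  "deltas": [0,0,0,-0.003,0.031,0,255,0,0,0,-0.003,0.031,-0.06,255,0,0,0,-0.003,0.031,-0.098,255,0,0,0,-0.003,0.031,-0.098,255,0,0,0,-0.003,0.031,-0.098,110,0,0,0,-0.003,0.031,-0.098,110,0,0,0,-0.003,0.031,-0.098,110,0,0,0,-0.003,0.031,-0.098,110,0,0,0,-0.003,0.031,0.019,110,0,0,0,-0.003,0.031,0.019,255]
}}

```text
time: 52.05
position: [620.4, 135.3, 30.8]
tcp_rot: [0.001, 0.72, 0.693, 0.002]
ft_force: [0.1, -0.2, -0.6]
gripper_width: 0.521
```

{"name": "carry_out", "arguments": {
  "deltas": [0,0,0,0.06,0.06,0,255,0,0,0,0.125,0.115,0,255,0,0,0,0.125,0.115,0,255,0,0,0,0.125,0.115,-0.04,255,0,0,0,0.125,0.115,-0.08,255,0,0,0,0.125,0.115,-0.108,255,0,0,0,0.125,0.115,-0.117,255,0,0,0,0.125,0.115,-0.125,255,0,0,0,0.125,0.115,-0.125,255,0,0,0,0.125,0.115,-0.125,255]
}}

```text
time: 53.3
position: [650.4, 163.5, -2.4]
tcp_rot: [0.0, 0.72, 0.693, 0.0]
ft_force: [-0.8, 0.6, -0.5]
gripper_width: 0.006
```

{"name": "carry_out", "arguments": {
  "deltas": [0,0,0,0,0,0.076,255,0,0,0,-0.005,-0.12,0.076,255,0,0,0,-0.01,-0.24,0.076,255,0,0,0,-0.01,-0.24,0.06,255,0,0,0,-0.01,-0.24,0.03,255,0,0,0,-0.01,-0.24,0.012,255,0,0,0,-0.01,-0.24,0.006,255,0,0,0,-0.01,-0.24,0.0,255,0,0,0,-0.01,-0.24,0.0,255,0,0,0,-0.01,-0.24,0.0,255]
}}

```text
time: 54.55
position: [647.8, 103.5, -2.6]
tcp_rot: [0.0, 0.72, 0.693, 0.0]
ft_force: [-0.1, 0.3, 0.1]
gripper_width: 0.005
```

{"name": "carry_out", "arguments": {
  "deltas": [0,0,0,0,0,0.076,255,0,0,0,-0.12,0.005,0.076,255,0,0,0,-0.24,0.01,0.076,255,0,0,0,-0.24,0.01,0.06,255,0,0,0,-0.24,0.01,0.03,255,0,0,0,-0.24,0.01,0.012,255,0,0,0,-0.24,0.01,0.006,255,0,0,0,-0.24,0.01,0.0,255,0,0,0,-0.24,0.01,0.0,255,0,0,0,-0.24,0.01,0.0,255]
}}

```text
time: 55.8
position: [587.8, 106.0, -2.6]
tcp_rot: [0.0, 0.72, 0.693, 0.0]
ft_force: [-0.5, -0.1, -1.3]
gripper_width: 0.005
```

{"name": "carry_out", "arguments": {
  "deltas": [0,0,0,0,0,0.076,255,0,0,0,0.005,0.12,0.076,255,0,0,0,0.01,0.24,0.076,255,0,0,0,0.01,0.24,0.06,255,0,0,0,0.01,0.24,0.03,255,0,0,0,0.01,0.24,0.012,255,0,0,0,0.01,0.24,0.006,255,0,0,0,0.01,0.24,0.0,255,0,0,0,0.01,0.24,0.0,255,0,0,0,0.01,0.24,0.0,255]
}}

```text
time: 57.05
position: [590.3, 165.9, -2.5]
tcp_rot: [0.0, 0.72, 0.693, 0.0]
ft_force: [-1.1, 0.1, 0.3]
gripper_width: 0.005
```

That was 0.5 mm too high to touch. I repeat it 1.2 mm deeper, starting from this corner.

{"name": "carry_out", "arguments": {
  "deltas": [0,0,0,0,0,-0.002,255,0,0,0,0,0,-0.004,255,0,0,0,0,0,-0.005,255,0,0,0,0,0,-0.005,255,0,0,0,0,0,-0.005,255,0,0,0,0,0,-0.005,255,0,0,0,0,0,-0.005,255,0,0,0,0,0,-0.005,255,0,0,0,0,0,-0.005,255,0,0,0,0,0,-0.005,255]
}}

```text
time: 58.3
position: [590.3, 166.0, -3.1]
tcp_rot: [0.0, 0.72, 0.694, 0.0]
ft_force: [-4.0, -2.1, 8.8]
gripper_width: 0.005
```

{"name": "carry_out", "arguments": {
  "deltas": [0,0,0,0,0,0.076,255,0,0,0,-0.005,-0.12,0.076,255,0,0,0,-0.01,-0.24,0.076,255,0,0,0,-0.01,-0.24,0.06,255,0,0,0,-0.01,-0.24,0.03,255,0,0,0,-0.01,-0.24,0.012,255,0,0,0,-0.01,-0.24,0.006,255,0,0,0,-0.01,-0.24,0.0,255,0,0,0,-0.01,-0.24,0.0,255,0,0,0,-0.01,-0.24,0.0,255]
}}

```text
time: 59.55
position: [587.4, 106.8, -3.0]
tcp_rot: [-0.0, 0.72, 0.694, -0.0]
ft_force: [-5.5, -0.2, 10.2]
gripper_width: 0.006
```

{"name": "carry_out", "arguments": {
  "deltas": [0,0,0,0,0,0.076,255,0,0,0,0.12,-0.005,0.076,255,0,0,0,0.24,-0.01,0.076,255,0,0,0,0.24,-0.01,0.06,255,0,0,0,0.24,-0.01,0.03,255,0,0,0,0.24,-0.01,0.012,255,0,0,0,0.24,-0.01,0.006,255,0,0,0,0.24,-0.01,0.0,255,0,0,0,0.24,-0.01,0.0,255,0,0,0,0.24,-0.01,0.0,255]
}}

```text
time: 60.8
position: [647.4, 103.4, -3.0]
tcp_rot: [0.0, 0.72, 0.694, -0.0]
ft_force: [-2.7, -1.3, 7.3]
gripper_width: 0.002
```

{"name": "carry_out", "arguments": {
  "deltas": [0,0,0,0,0,0.076,255,0,0,0,0.005,0.12,0.076,255,0,0,0,0.01,0.24,0.076,255,0,0,0,0.01,0.24,0.06,255,0,0,0,0.01,0.24,0.03,255,0,0,0,0.01,0.24,0.012,255,0,0,0,0.01,0.24,0.006,255,0,0,0,0.01,0.24,0.0,255,0,0,0,0.01,0.24,0.0,255,0,0,0,0.01,0.24,0.0,255]
}}

```text
time: 62.05
position: [650.3, 162.4, -3.0]
tcp_rot: [0.0, 0.721, 0.693, -0.0]
ft_force: [-4.6, -3.5, 8.7]
gripper_width: 0.006
```

All four corners are firm at z -3.0 with 7-10 N, so this carrier is sound and the dips were real. I regrip it and refine the spindle position.

{"name": "carry_out", "arguments": {
  "deltas": [0,0,0,0,0,0.08,255,0,0,0,0,0,0.14,95,0,0,0,-0.06,-0.06,0.14,95,0,0,0,-0.125,-0.117,0.14,95,0,0,0,-0.125,-0.117,0.14,95,0,0,0,-0.125,-0.117,0.14,95,0,0,0,-0.125,-0.117,0.14,95,0,0,0,-0.125,-0.117,0.06,95,0,0,0,-0.125,-0.117,0.007,95,0,0,0,-0.125,-0.117,0.007,95]
}}

```text
time: 63.3
position: [618.6, 134.4, -3.0]
tcp_rot: [-0.0, 0.72, 0.694, -0.0]
ft_force: [-3.1, 0.0, 7.6]
gripper_width: 0.625
```

{"name": "carry_out", "arguments": {
  "deltas": [0,0,0,0,0,0,255,0,0,0,0,0,0,255,0,0,0,0,0,0,255,0,0,0,0,0,0,255,0,0,0,0,0,0,255,0,0,0,0,0,0.08,255,0,0,0,0,0,0.25,255,0,0,0,0,0,0.45,255,0,0,0,0,0,0.62,255,0,0,0,0,0,0.62,255]
}}

```text
time: 64.55
position: [620.9, 135.3, 158.3]
tcp_rot: [0.002, 0.72, 0.694, 0.003]
ft_force: [0.8, 0.3, -1.8]
gripper_width: 0.328
```

Run:
```python
from h import *
st(); rows=[]
for n in ("top","side"):
    c=optics.capture(n)
    a=ortho(c,471,338,142,32,6); b=ortho(c,471,338,66,45,4); 
    for im in (a,b): h=im.shape[0]//2; cv2.line(im,(h-8,h),(h+8,h),(255,0,0),1); cv2.line(im,(h,h-8),(h,h+8),(255,0,0),1)
    rows.append(np.hstack([cv2.resize(a,(380,290)) if 0 else cv2.resize(a,(290,290)),cv2.resize(b,(290,290))]))
    if n=="top":
        p,y,wh,im=loc(c,(457,35)); print(np.round(p,1),round(y,1),np.round(wh,1))
        p,y,wh,im=loc(c,(447,147),z=12,half=30,s=4); print("collar",np.round(p,1),np.round(wh,1))
cv2.imwrite("pics/sp.png",np.vstack(rows)[:,:,::-1])
```

```text
t 64.55 p [620.9 135.3 158.3] q [0.002 0.72  0.694 0.003] F [ 0.8  0.3 -1.8] w 0.328
[464.5  35. ] 0.0 [120. 115.]
collar [447. 147.] [60. 60.]
```

View pics/sp.png

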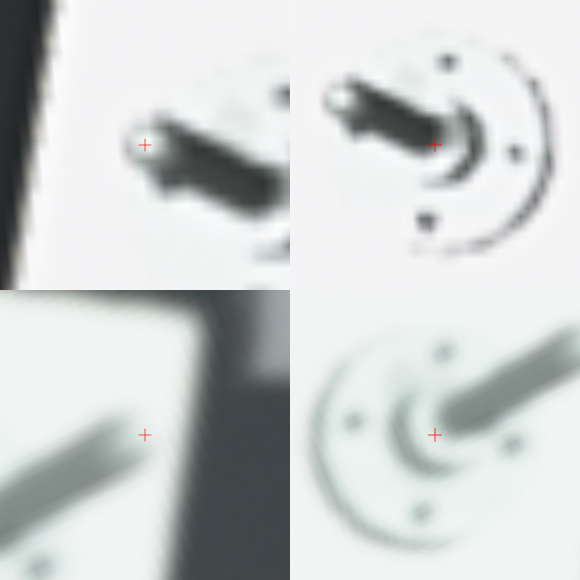

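Top tip highlight at (147,140) of the first panel gives the spindle at about (471.7,338). Side panels agree within 1-2 mm after allowing for the disc's wall. Moving over it.

{"name": "carry_out", "arguments": {
  "deltas": [0,0,0,-0.1,0.14,0,255,0,0,0,-0.25,0.34,0,255,0,0,0,-0.39,0.54,0,255,0,0,0,-0.5,0.7,0,255,0,0,0,-0.589,0.816,0,255,0,0,0,-0.589,0.816,0,255,0,0,0,-0.589,0.816,0,255,0,0,0,-0.589,0.816,-0.05,255,0,0,0,-0.589,0.816,-0.1,255,0,0,0,-0.589,0.816,-0.1,255]
}}

```text
time: 65.9
position: [471.2, 337.1, 126.1]
tcp_rot: [-0.0, 0.721, 0.693, -0.001]
ft_force: [-0.4, -1.4, -1.9]
gripper_width: 0.323
```

Run:
```python
from h import *
go(471.7,338,59,-2.3)
c=optics.capture("side"); save(c,"s7.png",(210,240,130,100),5.5)
c=optics.capture("top")
p,y,wh,im=loc(c,(457,35)); print(np.round(p,1),round(y,1),np.round(wh,1))
```

```text
t 65.9 p [471.2 337.1 126.1] q [-0.     0.721  0.693 -0.001] F [-0.4 -1.4 -1.9] w 0.323
tilt [-0.002 -0.001]
yaw -2.23 turn -0.0017 shift [ 0.0018  0.0037 -0.2682]
[456.8  35.1] -22.6 [76.5 76.3]
```

View pics/s7.png

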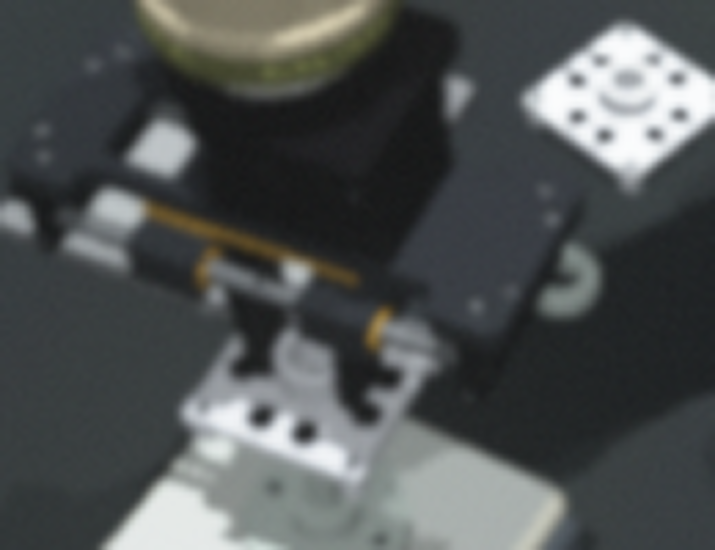

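The carrier hangs over the mixer, hiding the spindle tip. I descend gently and watch the force.

{"name": "carry_out", "arguments": {
  "deltas": [0,0,0,0.001,0.002,-0.02,255,0,0,0,0.001,0.002,-0.035,255,0,0,0,0.001,0.002,-0.05,255,0,0,0,0.001,0.002,-0.06,255,0,0,0,0.001,0.002,-0.07,255,0,0,0,0.001,0.002,-0.07,255,0,0,0,0.001,0.002,-0.07,255,0,0,0,0.001,0.002,-0.07,255,0,0,0,0.001,0.002,-0.07,255,0,0,0,0.001,0.002,-0.07,255]
}}

```text
time: 67.25
position: [472.0, 338.7, 110.4]
tcp_rot: [0.0, 0.72, 0.693, 0.0]
ft_force: [0.6, -0.0, -1.1]
gripper_width: 0.327
```

{"name": "carry_out", "arguments": {
  "deltas": [0,0,0,0,0,-0.04,255,0,0,0,0,0,-0.08,255,0,0,0,0,0,-0.12,255,0,0,0,0,0,-0.16,255,0,0,0,0,0,-0.18,255,0,0,0,0,0,-0.195,255,0,0,0,0,0,-0.202,255,0,0,0,0,0,-0.202,255,0,0,0,0,0,-0.202,255,0,0,0,0,0,-0.202,255]
}}

```text
time: 68.5
position: [472.1, 338.7, 60.1]
tcp_rot: [0.0, 0.72, 0.693, 0.0]
ft_force: [-0.4, -0.6, -1.1]
gripper_width: 0.328
```

Run:
```python
from h import *
st()
```

```text
t 68.5 p [472.1 338.7  60.1] q [0.    0.72  0.693 0.   ] F [-0.4 -0.6 -1.1] w 0.328
```

{"name": "carry_out", "arguments": {
  "deltas": [0,0,0,0,0,-0.005,255,0,0,0,0,0,-0.005,255,0,0,0,0,0,-0.005,110,0,0,0,0,0,-0.005,110,0,0,0,0,0,-0.005,110,0,0,0,0,0,-0.005,110,0,0,0,0,0,0.05,110,0,0,0,0,0,0.2,110,0,0,0,0,0,0.38,95,0,0,0,0,0,0.38,95]
}}

```text
time: 69.75
position: [473.4, 340.5, 159.4]
tcp_rot: [0.001, 0.72, 0.694, 0.003]
ft_force: [-0.2, -0.1, -0.5]
gripper_width: 0.621
```

{"name": "carry_out", "arguments": {
  "deltas": [0,0,-0.1,0,-0.15,0,95,0,0,-0.2,0,-0.35,0,95,0,0,-0.3,-0.02,-0.55,0,95,0,0,-0.451,-0.04,-0.75,-0.1,95,0,0,-0.451,-0.06,-0.98,-0.25,95,0,0,-0.451,-0.06,-0.98,-0.4,95,0,0,-0.451,-0.06,-0.98,-0.4,95,0,0,-0.451,-0.06,-0.98,-0.4,95,0,0,-0.451,-0.06,-0.98,-0.4,95,0,0,-0.451,-0.06,-0.98,-0.4,95]
}}

```text
time: 71.0
position: [457.6, 94.3, 55.8]
tcp_rot: [0.0, 0.831, 0.556, 0.001]
ft_force: [-0.5, 0.4, 0.4]
gripper_width: 0.628
```

Run:
```python
from h import *
go(456.8,35.1,-13.5,-22.6)
c=optics.capture("side"); save(c,"s8.png",(210,210,150,130),4.5)
c=optics.capture("top")
p,y,wh,im=loc(c,(447,147),z=12,half=30,s=4); print("collar",np.round(p,1),np.round(wh,1))
p,y,wh,im=loc(c,(471,338),z=87,half=60); print("on mixer",np.round(p,1),y,np.round(wh,1))
P=cloud(c).reshape(-1,3); r=np.hypot(P[:,0]-471,P[:,1]-338); k=(r<36)&(r>20); print("plate top z",np.percentile(P[k][:,2],[10,50,90]).round(1))
k=(r<15)&(r>9); print("hub z",np.percentile(P[k][:,2],[10,50,90]).round(1))
```

```text
t 71.0 p [457.6  94.3  55.8] q [0.    0.831 0.556 0.001] F [-0.5  0.4  0.4] w 0.628
tilt [0.002 0.   ]
yaw -22.43 turn -0.0038 shift [-0.0033 -0.2368 -0.2773]
collar [447. 147.] [60. 60.]
on mixer [471. 338.] 0.0 [120. 120.]
plate top z [65.1 85.8 88.8]
hub z [ 86.2  99.4 101.8]
```

View pics/s8.png

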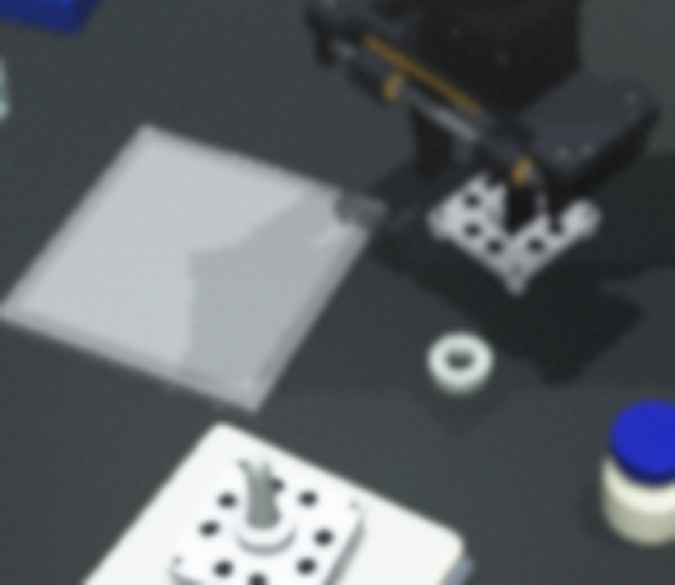

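The sound carrier is seated on the mixer (hub top about 101 mm). The last carrier is at crop (518,225) and the collar at (460,362). Now grip the last carrier.

{"name": "carry_out", "arguments": {
  "deltas": [0,0,-0.004,-0.002,-0.15,0,95,0,0,-0.004,-0.003,-0.235,-0.08,95,0,0,-0.004,-0.003,-0.235,-0.12,95,0,0,-0.004,-0.003,-0.235,-0.12,95,0,0,-0.004,-0.003,-0.235,-0.2,95,0,0,-0.004,-0.003,-0.235,-0.277,95,0,0,-0.004,-0.003,-0.235,-0.277,95,0,0,-0.004,-0.003,-0.235,-0.277,95,0,0,-0.004,-0.003,-0.235,-0.277,255,0,0,-0.004,-0.003,-0.235,-0.277,255]
}}

```text
time: 72.35
position: [456.3, 35.0, -14.2]
tcp_rot: [0.0, 0.832, 0.554, 0.0]
ft_force: [0.3, 0.3, 0.3]
gripper_width: 0.479
```

{"name": "carry_out", "arguments": {
  "deltas": [0,0,0,0,0,0,255,0,0,0,0,0,0,255,0,0,0,0,0,0,255,0,0,0,0,0,0.08,255,0,0,0.1,0.1,0.05,0.2,255,0,0,0.2,0.25,0.15,0.2,255,0,0,0.3,0.4,0.25,0.2,255,0,0,0.45,0.55,0.35,0.2,255,0,0,0.45,0.647,0.392,0.15,255,0,0,0.45,0.647,0.392,0.15,255]
}}

```text
time: 73.6
position: [617.9, 133.8, 21.4]
tcp_rot: [-0.001, 0.722, 0.692, -0.0]
ft_force: [0.2, -0.7, -0.2]
gripper_width: 0.322
```

Run:
```python
from h import *
c=optics.capture("top")
go(619,133,-1.5,-2.3)
```

```text
t 73.65 p [617.4 133.2  22. ] q [-0.001  0.722  0.692 -0.001] F [-0.3 -0.8 -0.9] w 0.321
tilt [-0.002  0.   ]
yaw -2.39 turn 0.002 shift [ 0.0065 -0.0009 -0.0941]
```

{"name": "carry_out", "arguments": {
  "deltas": [0,0,0,0.004,0,0,255,0,0,0,0.004,0,-0.06,255,0,0,0,0.004,0,-0.098,255,0,0,0,0.004,0,-0.098,255,0,0,0,0.004,0,-0.098,110,0,0,0,0.004,0,-0.098,110,0,0,0,0.004,0,-0.098,110,0,0,0,0.004,0,0.019,110,0,0,0,0.004,0,0.019,255,0,0,0,0.004,0,0.019,255]
}}

```text
time: 74.9
position: [618.8, 132.8, 27.5]
tcp_rot: [0.0, 0.722, 0.692, -0.0]
ft_force: [-0.3, -0.3, -0.4]
gripper_width: 0.418
```

Run:
```python
from h import *
optics.capture("top");c=optics.capture("top")
p,y,wh,im=loc(c,(447,147),z=12,half=30,s=4); print("collar",np.round(p,1),np.round(wh,1))
go(619+31.2,133+28.8,-3.5,-2.3)
```

```text
collar [454.4 137.6] [57.5 53.8]
t 75.0 p [618.5 132.7  27. ] q [-0.     0.722  0.692 -0.   ] F [ 0.1 -0.   1.4] w 0.336
tilt [-0.001 -0.   ]
yaw -2.41 turn 0.0025 shift [ 0.127   0.1166 -0.122 ]
```

{"name": "carry_out", "arguments": {
  "deltas": [0,0,0,0.06,0.06,0,255,0,0,0,0.125,0.115,0,255,0,0,0,0.125,0.115,0,255,0,0,0,0.125,0.115,-0.04,255,0,0,0,0.125,0.115,-0.08,255,0,0,0,0.125,0.115,-0.108,255,0,0,0,0.125,0.115,-0.116,255,0,0,0,0.125,0.115,-0.122,255,0,0,0,0.125,0.115,-0.122,255,0,0,0,0.125,0.115,-0.122,255]
}}

```text
time: 76.25
position: [650.4, 161.7, -2.4]
tcp_rot: [0.0, 0.722, 0.692, 0.0]
ft_force: [-0.2, 0.4, 0.5]
gripper_width: 0.003
```

{"name": "carry_out", "arguments": {
  "deltas": [0,0,0,0,0,0.076,255,0,0,0,-0.005,-0.12,0.076,255,0,0,0,-0.01,-0.24,0.076,255,0,0,0,-0.01,-0.24,0.06,255,0,0,0,-0.01,-0.24,0.03,255,0,0,0,-0.01,-0.24,0.012,255,0,0,0,-0.01,-0.24,0.006,255,0,0,0,-0.01,-0.24,0.0,255,0,0,0,-0.01,-0.24,0.0,255,0,0,0,-0.01,-0.24,0.0,255]
}}

```text
time: 77.5
position: [647.8, 101.7, -2.6]
tcp_rot: [0.0, 0.722, 0.692, 0.0]
ft_force: [0.2, -0.2, -0.7]
gripper_width: 0.004
```

{"name": "carry_out", "arguments": {
  "deltas": [0,0,0,0,0,0.076,255,0,0,0,-0.12,0.005,0.076,255,0,0,0,-0.24,0.01,0.076,255,0,0,0,-0.24,0.01,0.06,255,0,0,0,-0.24,0.01,0.03,255,0,0,0,-0.24,0.01,0.012,255,0,0,0,-0.24,0.01,0.006,255,0,0,0,-0.24,0.01,0.0,255,0,0,0,-0.24,0.01,0.0,255,0,0,0,-0.24,0.01,0.0,255]
}}

```text
time: 78.75
position: [587.8, 104.2, -2.6]
tcp_rot: [0.0, 0.722, 0.692, 0.0]
ft_force: [0.4, 0.3, -0.1]
gripper_width: 0.007
```

{"name": "carry_out", "arguments": {
  "deltas": [0,0,0,0,0,0.076,255,0,0,0,0.005,0.12,0.076,255,0,0,0,0.01,0.24,0.076,255,0,0,0,0.01,0.24,0.06,255,0,0,0,0.01,0.24,0.03,255,0,0,0,0.01,0.24,0.012,255,0,0,0,0.01,0.24,0.006,255,0,0,0,0.01,0.24,0.0,255,0,0,0,0.01,0.24,0.0,255,0,0,0,0.01,0.24,0.0,255]
}}

```text
time: 80.0
position: [590.3, 164.2, -2.5]
tcp_rot: [0.0, 0.722, 0.692, 0.0]
ft_force: [-0.8, -0.4, -0.7]
gripper_width: 0.007
```

Again 0.5 mm short of contact, so I repeat 1.2 mm deeper.

{"name": "carry_out", "arguments": {
  "deltas": [0,0,0,0,0,-0.002,255,0,0,0,0,0,-0.004,255,0,0,0,0,0,-0.005,255,0,0,0,0,0,-0.005,255,0,0,0,0,0,-0.005,255,0,0,0,0,0,-0.005,255,0,0,0,0,0,-0.005,255,0,0,0,0,0,-0.005,255,0,0,0,0,0,-0.005,255,0,0,0,0,0,-0.005,255]
}}

```text
time: 81.25
position: [590.3, 164.2, -3.1]
tcp_rot: [0.0, 0.722, 0.692, 0.0]
ft_force: [-3.1, -1.1, 8.9]
gripper_width: 0.004
```

{"name": "carry_out", "arguments": {
  "deltas": [0,0,0,0,0,0.076,255,0,0,0,-0.005,-0.12,0.076,255,0,0,0,-0.01,-0.24,0.076,255,0,0,0,-0.01,-0.24,0.06,255,0,0,0,-0.01,-0.24,0.03,255,0,0,0,-0.01,-0.24,0.012,255,0,0,0,-0.01,-0.24,0.006,255,0,0,0,-0.01,-0.24,0.0,255,0,0,0,-0.01,-0.24,0.0,255,0,0,0,-0.01,-0.24,0.0,255]
}}

```text
time: 82.5
position: [587.4, 105.1, -3.1]
tcp_rot: [-0.0, 0.721, 0.692, -0.0]
ft_force: [-5.2, -0.1, 9.8]
gripper_width: 0.008
```

{"name": "carry_out", "arguments": {
  "deltas": [0,0,0,0,0,0.076,255,0,0,0,0.12,-0.005,0.076,255,0,0,0,0.24,-0.01,0.076,255,0,0,0,0.24,-0.01,0.06,255,0,0,0,0.24,-0.01,0.03,255,0,0,0,0.24,-0.01,0.012,255,0,0,0,0.24,-0.01,0.006,255,0,0,0,0.24,-0.01,0.0,255,0,0,0,0.24,-0.01,0.0,255,0,0,0,0.24,-0.01,0.0,255]
}}

```text
time: 83.75
position: [647.4, 101.7, -3.0]
tcp_rot: [0.0, 0.722, 0.692, -0.0]
ft_force: [-4.3, -1.9, 6.9]
gripper_width: 0.008
```

{"name": "carry_out", "arguments": {
  "deltas": [0,0,0,0,0,0.076,255,0,0,0,0.005,0.12,0.076,255,0,0,0,0.01,0.24,0.076,255,0,0,0,0.01,0.24,0.06,255,0,0,0,0.01,0.24,0.03,255,0,0,0,0.01,0.24,0.012,255,0,0,0,0.01,0.24,0.006,255,0,0,0,0.01,0.24,0.0,255,0,0,0,0.01,0.24,0.0,255,0,0,0,0.01,0.24,0.0,255]
}}

```text
time: 85.0
position: [650.3, 160.7, -3.0]
tcp_rot: [0.0, 0.722, 0.692, -0.0]
ft_force: [-3.7, -3.1, 8.1]
gripper_width: 0.008
```

All four firm, so this carrier is sound. Regrip and carry it to the spindle.

{"name": "carry_out", "arguments": {
  "deltas": [0,0,0,0,0,0.08,255,0,0,0,0,0,0.14,95,0,0,0,-0.06,-0.06,0.14,95,0,0,0,-0.126,-0.115,0.14,95,0,0,0,-0.126,-0.115,0.14,95,0,0,0,-0.126,-0.115,0.14,95,0,0,0,-0.126,-0.115,0.14,95,0,0,0,-0.126,-0.115,0.06,95,0,0,0,-0.126,-0.115,0.009,95,0,0,0,-0.126,-0.115,0.009,95]
}}

```text
time: 86.25
position: [618.3, 133.1, -2.7]
tcp_rot: [-0.0, 0.722, 0.692, -0.0]
ft_force: [1.5, 0.7, -0.1]
gripper_width: 0.624
```

{"name": "carry_out", "arguments": {
  "deltas": [0,0,0,0,0,0,255,0,0,0,0,0,0,255,0,0,0,0,0,0,255,0,0,0,0,0,0,255,0,0,0,0,0,0,255,0,0,0,0,0,0.08,255,0,0,0,0,0,0.25,255,0,0,0,0,0,0.45,255,0,0,0,0,0,0.62,255,0,0,0,0,0,0.62,255]
}}

```text
time: 87.5
position: [620.7, 134.0, 158.8]
tcp_rot: [0.002, 0.722, 0.692, 0.003]
ft_force: [0.9, -0.2, -2.1]
gripper_width: 0.33
```

{"name": "carry_out", "arguments": {
  "deltas": [0,0,0,-0.1,0.14,0,255,0,0,0,-0.25,0.34,0,255,0,0,0,-0.39,0.54,0,255,0,0,0,-0.5,0.7,0,255,0,0,0,-0.588,0.821,0,255,0,0,0,-0.588,0.821,0,255,0,0,0,-0.588,0.821,0,255,0,0,0,-0.588,0.821,-0.05,255,0,0,0,-0.588,0.821,-0.1,255,0,0,0,-0.588,0.821,-0.1,255]
}}

```text
time: 88.75
position: [471.3, 337.1, 126.6]
tcp_rot: [-0.0, 0.722, 0.692, -0.001]
ft_force: [-0.1, -0.6, -0.8]
gripper_width: 0.326
```

Run:
```python
from h import *
c=optics.capture("top")
p,y,wh,im=loc(c,(447,147),z=12,half=30,s=4); print("collar",np.round(p,1),np.round(wh,1))
go(471.9,338.3,84,-2.3)
```

```text
collar [447.7 145.9] [31.8 33.4]
t 88.8 p [471.5 337.6 127.5] q [-0.     0.722  0.692 -0.001] F [-0.3 -0.  -0.7] w 0.326
tilt [-0.001 -0.001]
yaw -2.43 turn 0.003 shift [ 0.0017  0.0028 -0.1739]
```

{"name": "carry_out", "arguments": {
  "deltas": [0,0,0,0,0,-0.02,255,0,0,0,0,0,-0.04,255,0,0,0,0,0,-0.06,255,0,0,0,0,0,-0.08,255,0,0,0,0,0,-0.08,255,0,0,0,0,0,-0.08,255,0,0,0,0,0,-0.12,255,0,0,0,0,0,-0.15,255,0,0,0,0,0,-0.17,255,0,0,0,0,0,-0.17,255]
}}

```text
time: 90.05
position: [471.5, 338.0, 85.3]
tcp_rot: [-0.0, 0.722, 0.692, -0.0]
ft_force: [-0.4, 0.3, -0.7]
gripper_width: 0.325
```

{"name": "carry_out", "arguments": {
  "deltas": [0,0,0,0,0,-0.005,255,0,0,0,0,0,-0.008,255,0,0,0,0,0,-0.008,255,0,0,0,0,0,-0.008,255,0,0,0,0,0,-0.008,255,0,0,0,0,0,-0.008,255,0,0,0,0,0,-0.008,255,0,0,0,0,0,-0.008,255,0,0,0,0,0,-0.008,255,0,0,0,0,0,-0.008,255]
}}

```text
time: 91.3
position: [471.7, 338.2, 83.8]
tcp_rot: [0.0, 0.722, 0.692, 0.0]
ft_force: [0.5, 0.9, -0.1]
gripper_width: 0.327
```

{"name": "carry_out", "arguments": {
  "deltas": [0,0,0,0,0,-0.006,255,0,0,0,0,0,-0.006,255,0,0,0,0,0,-0.006,110,0,0,0,0,0,-0.006,110,0,0,0,0,0,-0.006,110,0,0,0,0,0,-0.006,110,0,0,0,0,0,0.05,110,0,0,0,0,0,0.18,110,0,0,0,0,0,0.32,95,0,0,0,0,0,0.32,95]
}}

```text
time: 92.55
position: [472.9, 339.6, 167.6]
tcp_rot: [0.001, 0.722, 0.692, 0.003]
ft_force: [0.6, 0.7, -0.6]
gripper_width: 0.622
```

{"name": "carry_out", "arguments": {
  "deltas": [0,0,0,0.1,-0.2,0,95,0,0,0,0.2,-0.4,0,95,0,0,0,0.3,-0.6,0,95,0,0,0,0.4,-0.8,0,95,0,0,0,0.6,-0.8,0,95,0,0,0,0.6,-0.8,0,95,0,0,0,0.6,-0.8,0,95,0,0,0,0.6,-0.8,0,95,0,0,0,0.6,-0.8,0,95,0,0,0,0.6,-0.8,0,95]
}}

```text
time: 93.8
position: [621.5, 138.2, 164.2]
tcp_rot: [0.0, 0.722, 0.692, 0.0]
ft_force: [0.7, 0.5, -0.1]
gripper_width: 0.628
```

Run:
```python
from h import *
c=optics.capture("top"); save(c,"t9.png",(130,150,160,120),4.8)
p,y,wh,im=loc(c,(447,147),z=12,half=30,s=4); print("collar",np.round(p,1),np.round(wh,1))
P=cloud(c).reshape(-1,3); r=np.hypot(P[:,0]-471.7,P[:,1]-338); k=(r<36)&(r>20); print("plate top z",np.percentile(P[k][:,2],[10,50,90]).round(1))
k=(r<15)&(r>9); print("hub z",np.percentile(P[k][:,2],[10,50,90]).round(1))
go(p[0],p[1],-26,-2.4)
```

```text
collar [447. 147.] [60. 60.]
plate top z [ 76.4 108.8 111.5]
hub z [114.2 122.2 125.2]
t 93.85 p [621.5 138.2 164.1] q [0.    0.722 0.692 0.   ] F [ 0.7 -0.1  0.5] w 0.627
tilt [ 0. -0.]
yaw -2.4 turn -0.0001 shift [-0.6981  0.035  -0.7604]
```

View pics/t9.png

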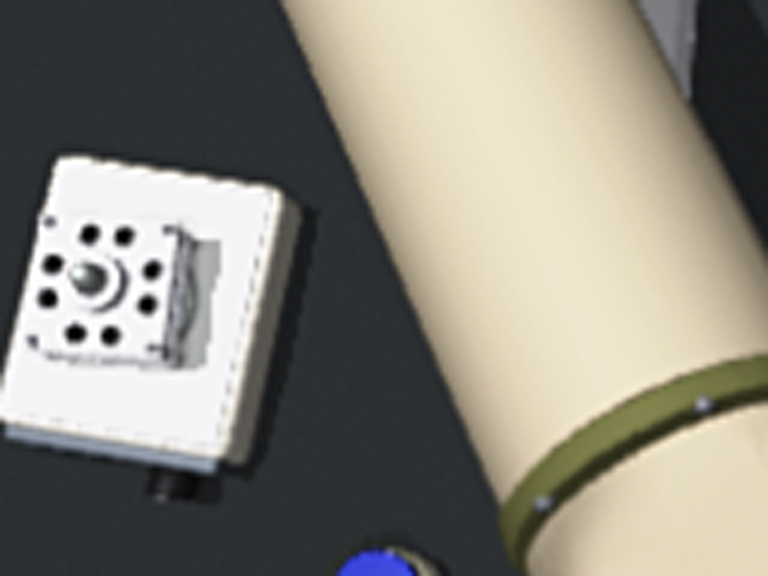

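Two carriers are stacked level (upper plate about 110, hub about 123-124 mm). The arm hides the collar from the top camera, so I check it from the side while closing in.

{"name": "carry_out", "arguments": {
  "deltas": [0,0,0,-0.15,0,0,95,0,0,0,-0.35,0.02,-0.1,95,0,0,0,-0.55,0.035,-0.25,95,0,0,0,-0.698,0.035,-0.4,95,0,0,0,-0.698,0.035,-0.5,95,0,0,0,-0.698,0.035,-0.5,95,0,0,0,-0.698,0.035,-0.5,95,0,0,0,-0.698,0.035,-0.5,95,0,0,0,-0.698,0.035,-0.5,95,0,0,0,-0.698,0.035,-0.5,95]
}}

```text
time: 95.1
position: [447.4, 147.0, 39.1]
tcp_rot: [0.0, 0.722, 0.692, 0.0]
ft_force: [-0.3, -0.3, -0.2]
gripper_width: 0.631
```

Run:
```python
from h import *
c=optics.capture("side"); save(c,"s10.png",(260,240,120,100),6)
p,y,wh,im=loc(c,(445,150),z=12,half=30,s=4); print("collar side (was 445.1,150.3)",np.round(p,1),np.round(wh,1))
print([(round(r["p"],2),np.round(atz(c,r["xy"],0)[:2])) for r in spot_point("collar",c)[:4]])
go(447,146.9,-26,-2.4)
```

```text
collar side (was 445.1,150.3) [444.9 153.7] [35.8 30.3]
[(0.53, array([443., 154.]))]
t 95.2 p [447.3 147.   39. ] q [0.    0.722 0.692 0.   ] F [-1.1  0.8  0.8] w 0.627
tilt [0. 0.]
yaw -2.41 turn 0.0003 shift [-1.300e-03 -2.000e-04 -2.599e-01]
```

View pics/s10.png

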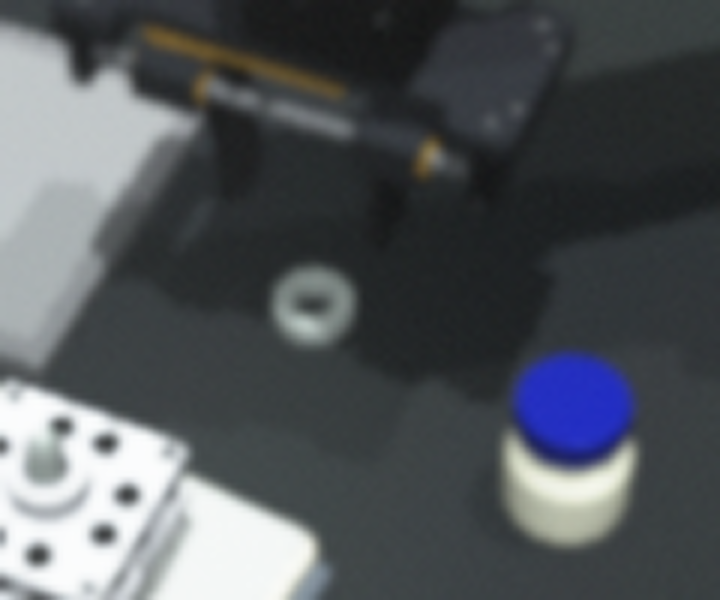

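Run:
```python
from h import *
c=optics.capture("side")
print((proj(c,[[447,147,12],[447,147,6],[447,147,0]])-[260,240])*6)
```

```text
[[309.34597577 290.63288629]
 [309.38783098 299.78644595]
 [309.42947717 308.87560021]]
```

The collar at crop (313,305) matches its old place within the side camera's bias. I descend and grip.

{"name": "carry_out", "arguments": {
  "deltas": [0,0,0,-0.001,0.002,-0.1,95,0,0,0,-0.001,0.002,-0.2,95,0,0,0,-0.001,0.002,-0.245,95,0,0,0,-0.001,0.002,-0.258,95,0,0,0,-0.001,0.002,-0.258,255,0,0,0,-0.001,0.002,-0.258,255,0,0,0,-0.001,0.002,-0.258,255,0,0,0,-0.001,0.002,-0.258,255,0,0,0,-0.001,0.002,-0.258,255,0,0,0,-0.001,0.002,-0.258,255]
}}

```text
time: 96.5
position: [447.4, 147.5, -25.2]
tcp_rot: [0.0, 0.722, 0.692, 0.0]
ft_force: [-0.7, -0.9, 6.1]
gripper_width: 0.373
```

{"name": "carry_out", "arguments": {
  "deltas": [0,0,0,0,0,0.05,255,0,0,0,0,0,0.2,255,0,0,0,0,0,0.4,255,0,0,0,0,0,0.6,255,0,0,0,0,0,0.72,255,0,0,0,0.02,0.15,0.72,255,0,0,0,0.05,0.3,0.72,255,0,0,0,0.08,0.5,0.72,255,0,0,0,0.098,0.7,0.72,255,0,0,0,0.098,0.7,0.72,255]
}}

```text
time: 97.75
position: [469.4, 326.8, 154.6]
tcp_rot: [-0.002, 0.72, 0.694, 0.0]
ft_force: [0.3, 0.1, -1.7]
gripper_width: 0.369
```

Run:
```python
from h import *
optics.capture("top"); go(471.7,338.2,125,-2.4)
```

```text
t 97.8 p [470.3 324.3 154.5] q [-0.001  0.721  0.693 -0.   ] F [ 0.5 -0.  -0.4] w 0.376
tilt [-0.001  0.001]
yaw -2.2 turn -0.0044 shift [ 0.0058  0.0555 -0.118 ]
```

{"name": "carry_out", "arguments": {
  "deltas": [0,0,0,0,0.06,0,255,0,0,0,0,0.06,0,255,0,0,0,0,0.06,-0.06,255,0,0,0,0,0.06,-0.12,255,0,0,0,0,0.06,-0.12,255,0,0,0,0,0.06,-0.12,255,0,0,0,0,0.06,-0.12,255,0,0,0,0,0.06,-0.12,255,0,0,0,0,0.06,-0.12,255,0,0,0,0,0.06,-0.12,255]
}}

```text
time: 99.05
position: [471.5, 337.4, 124.4]
tcp_rot: [0.0, 0.722, 0.692, 0.0]
ft_force: [0.6, -0.3, -0.2]
gripper_width: 0.375
```

Run:
```python
from h import *
go(471.7,338.4,99,-2.4)
c=optics.capture("side"); save(c,"s11.png",(230,270,90,80),7)
```

```text
t 99.05 p [471.5 337.4 124.4] q [0.    0.722 0.692 0.   ] F [ 0.6 -0.3 -0.2] w 0.375
tilt [0. 0.]
yaw -2.41 turn 0.0003 shift [ 0.0008  0.0039 -0.1016]
```

View pics/s11.png

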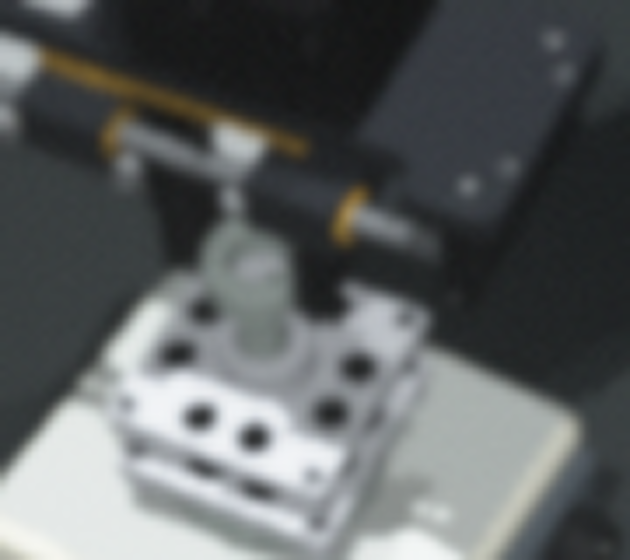

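The collar at crop (248,270) hangs in line with the leaning image of the spindle at (262,330). I lower it gently.

{"name": "carry_out", "arguments": {
  "deltas": [0,0,0,0.001,0.003,-0.015,255,0,0,0,0.001,0.003,-0.025,255,0,0,0,0.001,0.003,-0.035,255,0,0,0,0.001,0.003,-0.045,255,0,0,0,0.001,0.003,-0.055,255,0,0,0,0.001,0.003,-0.055,255,0,0,0,0.001,0.003,-0.055,255,0,0,0,0.001,0.003,-0.055,255,0,0,0,0.001,0.003,-0.055,255,0,0,0,0.001,0.003,-0.055,255]
}}

```text
time: 100.35
position: [471.7, 338.2, 110.6]
tcp_rot: [0.0, 0.722, 0.692, 0.0]
ft_force: [-0.1, 0.5, -1.3]
gripper_width: 0.38
```

{"name": "carry_out", "arguments": {
  "deltas": [0,0,0,0,0,-0.01,255,0,0,0,0,0,-0.02,255,0,0,0,0,0,-0.03,255,0,0,0,0,0,-0.036,255,0,0,0,0,0,-0.036,255,0,0,0,0,0,-0.036,255,0,0,0,0,0,-0.036,255,0,0,0,0,0,-0.036,255,0,0,0,0,0,-0.036,255,0,0,0,0,0,-0.036,255]
}}

```text
time: 101.6
position: [471.7, 338.2, 101.6]
tcp_rot: [-0.0, 0.722, 0.692, 0.0]
ft_force: [-0.9, 0.3, -0.3]
gripper_width: 0.374
```

{"name": "carry_out", "arguments": {
  "deltas": [0,0,0,0,0,-0.004,255,0,0,0,0,0,-0.008,255,0,0,0,0,0,-0.008,255,0,0,0,0,0,-0.008,255,0,0,0,0,0,-0.008,255,0,0,0,0,0,-0.008,255,0,0,0,0,0,-0.008,255,0,0,0,0,0,-0.008,255,0,0,0,0,0,-0.008,255,0,0,0,0,0,-0.008,255]
}}

```text
time: 102.85
position: [471.7, 338.2, 99.6]
tcp_rot: [0.0, 0.722, 0.692, 0.0]
ft_force: [0.3, 0.6, 0.2]
gripper_width: 0.376
```

{"name": "carry_out", "arguments": {
  "deltas": [0,0,0,0,0,0,100,0,0,0,0,0,0,100,0,0,0,0,0,0,100,0,0,0,0,0,0,100,0,0,0,0,0,0,100,0,0,0,0,0,0.05,100,0,0,0,0,0,0.15,100,0,0,0,0,0,0.3,100,0,0,0,0,0,0.4,100,0,0,0,0,0,0.4,100]
}}

```text
time: 104.1
position: [472.5, 339.2, 202.3]
tcp_rot: [0.0, 0.722, 0.692, 0.002]
ft_force: [-1.2, -0.6, 0.4]
gripper_width: 0.61
```

{"name": "carry_out", "arguments": {
  "deltas": [0,0,0,0.1,-0.2,0,95,0,0,0,0.2,-0.4,0,95,0,0,0,0.3,-0.6,0,95,0,0,0,0.4,-0.8,0,95,0,0,0,0.6,-0.9,0,95,0,0,0,0.6,-0.9,0,95,0,0,0,0.6,-0.9,0,95,0,0,0,0.6,-0.9,0,95,0,0,0,0.6,-0.9,0,95,0,0,0,0.6,-0.9,0,95]
}}

```text
time: 105.35
position: [621.5, 113.5, 199.9]
tcp_rot: [0.0, 0.722, 0.692, 0.0]
ft_force: [-0.1, -0.2, -0.1]
gripper_width: 0.626
```

Run:
```python
from h import *
st(); c=optics.capture("side"); im=c["image"][:,:,::-1]
a=cv2.resize(im[270:350,220:320],(390,312),interpolation=cv2.INTER_CUBIC); b=cv2.resize(im[120:240,270:420],(390,312),interpolation=cv2.INTER_CUBIC)
cv2.imwrite("pics/end.png",np.hstack([a,b]))
for n in ("top","side"):
    c=optics.capture(n); P=cloud(c).reshape(-1,3); r=np.hypot(P[:,0]-471.7,P[:,1]-338)
    for lo,hi in ((9,16),(20,36)): k=(r<hi)&(r>lo); print(n,lo,np.percentile(P[k][:,2],[10,50,75,90]).round(1))
    for q in ((315,-210),(313,204)):
        k=np.hypot(P[:,0]-q[0],P[:,1]-q[1])<18; print("jar z",np.percentile(P[k][:,2],[50,90]).round(1) if k.any() else None)
```

```text
t 105.35 p [621.5 113.5 199.9] q [0.    0.722 0.692 0.   ] F [-0.1 -0.2 -0.1] w 0.626
top 9 [111.5 134.9 136.  136.8]
top 20 [ 67.  109.  110.5 111.7]
jar z [57.  60.8]
jar z [61.4 64.2]
side 9 [111.  134.7 136.2 137.3]
side 20 [ 62.5 109.3 110.7 111.8]
jar z [34. 59.]
jar z [57.6 63. ]
```

View pics/end.png

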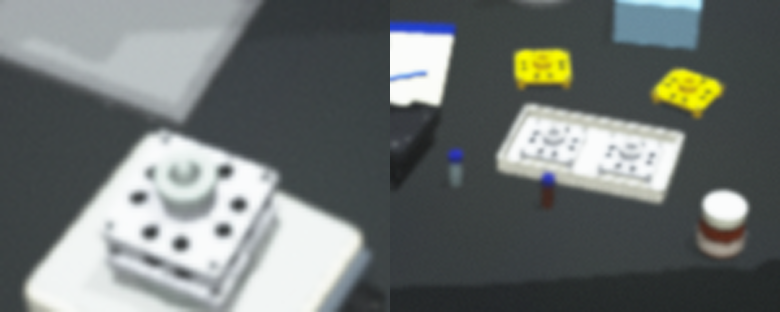

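The collar sits flat on the stack at left panel (185,185), top 136 mm as expected. Both rockers lie flat in the tray at right panel (552,142) and (630,160), and the jars stand. I hand in.

```bash
python3 -c "
from h import *
print(order.hand_in())"
```

```text
the job is handed in; nothing more can be done
None
```

The job is done and handed in at about 105 s of the 210 s allowed. All four carriers were there, and I pressed every corner of each one on the checking plate.

| Carrier (start position, mm) | Corner press | Where it is now |
|---|---|---|
| (460, -116) | rocks: dips about 3 mm at one corner | tray |
| (578, -138) | rocks: dips about 3 mm at one corner | tray |
| (700, -114) | firm at all four corners | spindle, bottom |
| (457, 35) | firm at all four corners | spindle, on top of the other |

The collar rests on top of the two firm carriers.

**Last checks:**
- **Stack:** depth readings put the upper carrier's plate at about 110 mm and the collar's top at about 136 mm, both as expected.
- **Tray:** both rocking carriers lie flat, judged from the picture.
- **Jars:** both are standing.
- **Robot:** it is clear of everything, and the wrist force reads near zero.

**What went wrong or disagreed:**
- **Fingertip height:** the reported fingertip height is about 29 mm lower than the fingers really are. My first grasp closed above the hub, and I corrected for this after touching it. The collar grip suggested nearer 25 mm.
- **Press force:** many presses reached 7–19 N, above the suggested 2–6 N. The first presses on both firm carriers stopped about 0.5 mm short, so I repeated them.
- **Same corner on both rockers:** they dipped at the same plate corner, but both firm carriers held there, so the plate is not the cause.
- **Tray direction:** I first took the tray's long side to run the wrong way. I saw this with the carrier still hanging above the wall and moved it before setting it down.

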